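# Raise the contact arm and zero the rod tester

## Robot

A 7-joint arm with a two-finger parallel gripper is mounted at the origin on the work surface. World frame = base frame: x ahead of the robot, y to its left, z up, the work surface at z = 0. Lengths are in m, angles in rad, forces in N, time in s.
With the tool pointing down it reaches from about 0.35 to 0.775 m from the base axis. Payload 3.1 kg.
Tool frame: the origin (TCP) lies on the centre line of the jaws, within the pads' length; the fingertips stand 25 mm ahead of it and the grasp point (between the pads) lies 6 mm ahead of it; x points along the fingers, y is the direction in which the jaws open and shut, and the axes are right-handed (so a half turn about x gives the same grasp; the last joint's range is limited). The gripper opens to 85 mm and grips with 20 to 120 N. Pads are 22 mm wide; open, the fingers measure 114 mm over their backs; the gripper's body (76 mm by 85 mm) begins 54 mm behind the grasp point. The pads swing forward as they close: fully open they stand 13 mm farther back than shut.
Start: joints at [1.069, 0.311, 0.014, 1.512, -0.004, 1.319, -0.027], TCP at [0.244, -0.493, 0.256] pointing down, gripper open.
Joint ranges: [-2.7, 2.7], [-0.3, 1.91], [-1.27, 1.3], [0.12, 2.57], [-1.44, 4.58], [0.2, 2.03], [-3.05, 3.05]. Speed limits (rad/s): [2.79, 2.79, 3.14, 3.14, 3.14, 3.14, 3.14].

## Interface

Orientations are given as a unit quaternion [x, y, z, w].
In Python, from rig import manip gives the robot as it stands.
- The arm moves only by the tool play_rows, never from a script. Its argument "motion" is a list of rows, each an object of numbers: "tx", "ty", "tz": the shift along the tool's x, y, z normalised to -1 to 1, where 1 is 0.2 m; "wx", "wy", "wz": the turn, a rotation vector about the tool's x, y, z normalised to -1 to 1, where 1 is 1.5 rad. In form: [{"tx": .., "ty": .., "tz": .., "wx": .., "wy": .., "wz": ..}, ...]. A call has 1 to 12 rows; each row is the pose to reach, as a shift and turn from the pose commanded when the call began, along the tool's axes at that moment; what a row does not reach only later rows make up. A row lasts 1/10 s, in which the tool goes at most 50 mm and 8.59 degrees, less where a joint would pass 70% of its speed; a pose out of reach is approached as far as the arm can. A call with a number of a shift or a turn outside -1 to 1 is refused whole. A call with a gripper value outside its range is refused whole. "jaw" is the gripper's target within -1 to 1 (fully open at 1, half-way at 0, shut at -1), set as the call begins (left out, the last holds). The fingers move at their own pace and stop on an object; the grip force is fixed at half the most. Time passes only in rows, so rows that repeat a pose let the fingers close. It gives the time, the measured TCP pose, the force and the opening at its end, in the units of the state.
- manip.sense(): the state, without advancing time (a new reading comes with each control period).
- manip.get_image(name): name is "scene" or "top"; returns a dict with "image" (384x512x3 uint8, blue, green, red), "z_map" (384x512 float32, m along the optical axis (not along the pixel's ray), 0 where there is no reading), "fovy" (degrees; the focal length in pixels is half the picture's height over the tangent of half this angle, whatever the lens; pixels are square), "cx", "cy" (the principal point, pixels), "k1" (the pictures are not rectified: a ray, as slopes to the right and down, at radius r is drawn at 1 + k1 r^2 times it, then the intrinsics apply), "world_to_cam" (4x4, takes a point from world to camera coordinates). Camera axes: x right, y up, looking along -z (the intrinsics and any distortion apply to the point x, -y, -z); pixel columns grow to the right and rows downward; lengths in m; the calibration is good to about 2 mm. A picture is of the moment at which its call begins.
- manip.close_job(): hands the job in, once; it reports no verdict.
The state is a dict: "t": time; "q": joint angles; "dq": joint speeds; "tau": joint torques, N m; "ee_pos": TCP position; "ee_rot": TCP orientation; "contact_force": force on the tool from outside, world axes, zero at the start; "ft_torque": the same for the moment, N m; "width": finger opening in m.
Only numpy, scipy, OpenCV 4.12 (cv2) and the standard library are available. Lean on these libraries where they do the work, as an engineer would, in place of code of your own. Each camera call takes 0.05 s, during which the arm holds its last target.

## Task

On the rod test fixture, push the white contact arm up by its orange plate with your fingertips until it goes over its balance point and stays raised by itself, fully back against its stop. Then press the green button right down and let it go, to take the open-circuit zero. Leave the blue button, the brass rod and everything else on the bench alone.

Things in the scene. Friction and masses are not known exactly. Their poses are not given: they have to be found in the camera images.
- fixture: black rod test fixture fixed to the bench: base 240 x 220 x 25 mm, two V-blocks (78 mm high) holding a brass rod, two aluminium cheeks at the rear (130 mm high, outer faces 51 mm either side of the middle) carrying the arm. Origin: centre of the base's underside, on the bench. x points from the arm's orange plate towards the hinge, y along the rod and hinge axis, z up.
- beam_hinge (a point): centre of the arm's hinge axis, 80 mm along the fixture's +x from its origin, 110 mm above the bench. The arm is a white bar 40 mm wide with a white crosspiece (150 mm wide, two copper contacts) 80 mm in front of the hinge. A steel cylinder, the counterweight (46 mm diameter, 50 mm long), sits above and behind the hinge. The point turns with the arm.
- beam_lip (a point): middle of the orange plate's front edge, on the arm, 210 mm from the hinge axis; arm down: 162 mm above the bench, the plate sloping up towards this edge by 0.25 rad. The plate is 120 mm wide (y), 90 mm long towards the hinge, 8 mm thick; its front edge is a round bead 14 mm thick. Space in front of and under that edge is free: base 137 mm below, rod 125 mm behind it. Point and hinge axis lie in the plate's mid-plane.
- beam (a joint): angle of the contact arm, rad: 0 = down (front edge sloping up 0.25 rad from level, as at the start), grows as the front edge goes up and over towards the fixture's +x; 1.5 = back against its stop, fully raised. Below about 0.81 it falls back; beyond, it goes over by itself, damped (a second or two), and stays. Raising it takes 1 to 3 N straight up at the front edge, less as it rises.
- zero_top (a point): centre of the top face of the green push button (40 mm diameter) on a low white housing fixed to the bench; the point's height is that of the button's top. Pressed straight down. It stands on the left or on the right of the fixture.
- zero (a joint): travel of the green button, m: 0 = released, 0.006 = fully down, which takes 4 N; springs back.
- prt_top (a point): centre of the top face of the blue push button, just like the green one, on the other side; not to be pressed.
- prt (a joint): travel of the blue button, m: 0 = released, 0.006 = fully down.
- rod: brass rod, 10 mm diameter, 260 mm long, lying loose along y in the V-blocks under the arm; origin at its middle. Leave it lying.
- jar: small amber jar, 40 mm diameter, 45 mm high, loose on the bench beside the front of the fixture; origin at the centre of its underside.
- printer: black portable printer, 120 x 85 x 45 mm, loose; origin at the centre of its underside.
- cleaner: white bottle with a red cap, 52 mm diameter, 140 mm high, loose; origin at the centre of its underside.
- driver: screwdriver with a red handle, lying loose; origin near its middle, at bench level.
Not all that is in view belongs to the job. What is shaped like the part that bears prt_top but brown is not meant. Leave any brown look-alike of the part that bears zero_top alone.

How it is judged:
On the way, in this order (a step that is already met when the one before it is completed fails the run):
1. the contact arm is raised, fully back against its stop (value of joint beam above 1.4 rad), for 0.3 s.
2. the green button is pressed right down (value of joint zero above 0.0045 m), for 0.05 s.
At the end, for the whole second after the job is handed in: the arm rests raised within 0.1 rad of its stop (joint over 1.40 rad, slower than 0.1 rad/s), the green button has been pressed and is up again, the blue button is up, the rod lies within 20 mm and each other loose thing within 30 mm of where it was (value of joint beam above 1.4 rad and velocity of joint beam between -0.1 and 0.1 rad/s and value of joint each of zero, prt below 0.0015 m and distance of rod from where it was at the start of the episode below 0.02 m and not (distance of jar from where it was at the start of the episode above 0.03 m) and not (distance of printer from where it was at the start of the episode above 0.03 m) and not (distance of cleaner from where it was at the start of the episode above 0.03 m) and not (distance of driver from where it was at the start of the episode above 0.03 m)); the robot touches nothing.
It fails at once if the blue button is pressed (value of joint prt above 0.003 m).
It fails at once if the green button is pressed while the arm is not fully raised (value of joint zero above 0.003 m and value of joint beam below 1.35 rad).
It fails at once if the brass rod is lifted or pushed out of place (20 mm) (distance of rod from where it was at the start of the episode above 0.02 m).
It fails at once if a loose thing on the bench is lifted, carried or pushed away (30 mm) (distance of any of jar, printer, cleaner, driver from where it was at the start of the episode above 0.03 m).
It also fails if it takes over 48 s, if anything falls off the work surface, if the arm or the gripper's body presses on something with over 40 N, if the wrist force passes 120 N, or if a joint passes its speed limit or range.

## Working session

There is one attempt and no reset: what is moved stays moved. The work goes in short steps, Python scripts to look and compute and a tool call to move; the robot and the scene stay as the last step left them, time stands still between calls to the robot, and variables do not carry over. Pictures are saved under pics/ and viewed, and the job is handed in when it is done.

Besides the shell and the picture viewer there is one more tool, called after ">>>" by a JSON object that holds its "op" and its "data". play_rows: Moves the arm, as the interface text tells. Scaled input: -1 to 1 covers 0.2 m each way for a shift and 1.5 rad each way for a turn. Its arguments: {"type":"object","properties":{"motion":{"type":"array","items":{"type":"object","properties":{"tx":{"type":"number","minimum":-1,"maximum":1},"ty":{"type":"number","minimum":-1,"maximum":1},"tz":{"type":"number","minimum":-1,"maximum":1},"wx":{"type":"number","minimum":-1,"maximum":1},"wy":{"type":"number","minimum":-1,"maximum":1},"wz":{"type":"number","minimum":-1,"maximum":1}}}},"jaw":{"type":"number"}},"required":["motion"]}

```bash
mkdir -p pics; ls
cat > h.py <<'E'
import numpy as np, cv2
from rig import manip
def grab(n):
    d=manip.get_image(n); np.savez('%s.npz'%n, **{k:np.array(v) for k,v in d.items()}); return d
def load(n):
    return dict(np.load('%s.npz'%n))
def K(d):
    H=d['image'].shape[0]; f=H/2/np.tan(np.radians(float(d['fovy']))/2); return f
def px2w(d,u,v,z=None,depth=None):
    f=K(d); x=(u-float(d['cx']))/f; y=(v-float(d['cy']))/f
    k=float(d['k1']); xd,yd=x,y
    for _ in range(30):
        s=1+k*(x*x+y*y); x,y=xd/s,yd/s
    M=np.linalg.inv(d['world_to_cam'])
    r=M[:3,:3]@np.array([x,-y,-1]); o=M[:3,3]
    if z is not None: return o+r*(z-o[2])/r[2]
    if depth is None: depth=d['z_map'][int(round(v)),int(round(u))]
    return o+r*depth
def w2px(d,p):
    c=d['world_to_cam']@np.append(p,1); x,y=c[0]/-c[2],-c[1]/-c[2]
    s=1+float(d['k1'])*(x*x+y*y); f=K(d)
    return np.array([f*x*s+float(d['cx']),f*y*s+float(d['cy'])])
E
python3 - <<'E'
from h import *
for n in('scene','top'):
    d=grab(n); cv2.imwrite('pics/%s0.png'%n,cv2.resize(d['image'],(800,600),interpolation=cv2.INTER_CUBIC))
    print(n,d['fovy'],d['cx'],d['cy'],d['k1']); print(d['world_to_cam'].round(3))
print(manip.sense())
E
```

```text
pics
scene 51.903876018372436 259.03898491854096 189.06507281408147 -0.0504253675184944
[[ 0.134  0.991  0.006 -0.084]
 [-0.713  0.092  0.695  0.33 ]
 [ 0.688 -0.097  0.719 -1.762]
 [ 0.     0.     0.     1.   ]]
top 44.87149361770574 254.0552164498323 195.4476626545535 0.003749619669736135
[[-2.500e-02 -1.000e+00 -1.000e-03 -1.000e-03]
 [ 9.920e-01 -2.500e-02  1.210e-01 -6.180e-01]
 [-1.210e-01  2.000e-03  9.930e-01 -1.369e+00]
 [ 0.000e+00  0.000e+00  0.000e+00  1.000e+00]]
{'t': 0.1, 'q': array([ 1.06931588,  0.31163935,  0.01398976,  1.51287173, -0.00440811,
        1.31917258, -0.0272015 ]), 'dq': array([-0.00130306, -0.00326941,  0.00063026, -0.00329502, -0.00036428,
        0.00134085,  0.00247866]), 'tau': array([ 5.92433353e-04, -3.80852330e+01,  1.46522443e-01, -2.31239158e+01,
        1.22516960e-02,  8.10974889e-03, -1.01472136e-05]), 'ee_pos': array([ 0.24382456, -0.49235335,  0.25534318]), 'ee_rot': array([-0.68830442, -0.16185739,  0.68869018, -0.16045263]), 'contact_force': array([-0.1671865 , -0.30146721, -0.4498815 ]), 'ft_torque': array([0.02442377, 0.02110793, 0.00180575]), 'width': 0.08521229170172745}
```

View pics/scene0.png

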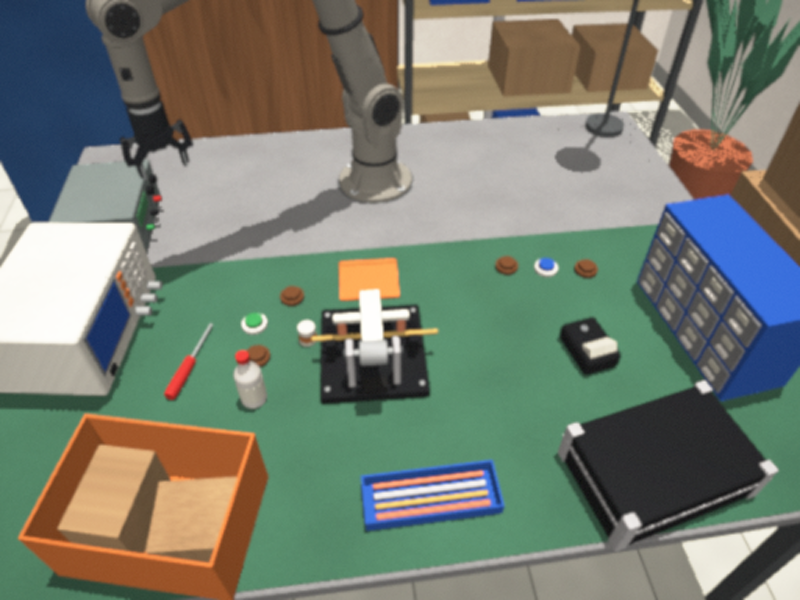

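View pics/top0.png

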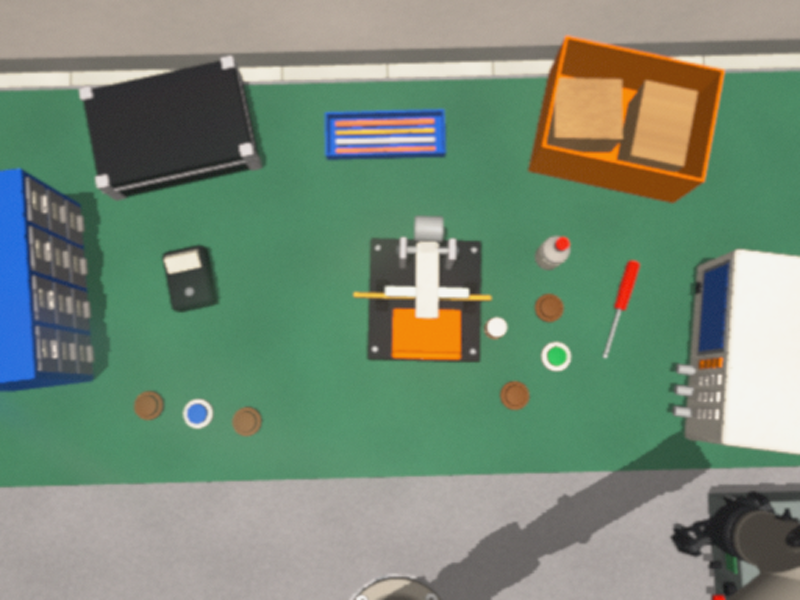

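The scene view shows the fixture at centre and the green button on its right (image left) with brown look-alikes beside it. In the enlarged top view, the orange plate spans about (392–462, 308–360), the green button is at (556,356), the blue one at (198,413) and the jar at (497,327).

Run:
```python
from h import *
d=load('top'); S=512/800
def show(name,u,v,z=None):
    print(name,'depth',px2w(d,u*S,v*S).round(4), 'z=',z, px2w(d,u*S,v*S,z).round(4) if z is not None else '')
show('green',556,356,.03); show('blue',198,413,.03); show('jar',497,327,.045)
show('screwTL',377,244,.025);show('TR',473,249,.025);show('BL',376,349,.025);show('BR',473,351,.025)
show('platemid',427,335);show('lipL',394,359,.16);show('lipR',460,360,.16)
show('cw',429,225);show('rodL',356,295,.08);show('rodR',489,298,.08);show('cleaner',560,245);show('bench',300,300)
im=d['image']; 
c=im[130:250,220:400]; cv2.imwrite('pics/crop_top.png',cv2.resize(c,None,fx=4.4,fy=4.4,interpolation=cv2.INTER_CUBIC))
e=load('scene')['image'][155:265,130:300]; cv2.imwrite('pics/crop_sc.png',cv2.resize(e,None,fx=4.7,fy=4.7,interpolation=cv2.INTER_CUBIC))
# masks
hsv=cv2.cvtColor(im,cv2.COLOR_BGR2HSV)
for n,lo,hi in(('green',(50,150,100),(70,255,255)),('orange',(8,180,150),(18,255,255)),('blue',(100,120,120),(125,255,255))):
    m=cv2.inRange(hsv,lo,hi); k,l,s,ce=cv2.connectedComponentsWithStats(m)
    for i in range(1,k):
        if s[i,4]>60: print(n,s[i],ce[i].round(2),px2w(d,*ce[i]).round(4))
```

```text
green depth [ 0.5125 -0.321   0.0286] z= 0.03 [ 0.5124 -0.3207  0.03  ]
blue depth [0.421  0.3696 0.0287] z= 0.03 [0.421  0.3692 0.03  ]
jar depth [ 0.5699 -0.2069  0.0471] z= 0.045 [ 0.5701 -0.2072  0.045 ]
screwTL depth [0.7417 0.0198 0.0277] z= 0.025 [0.7423 0.0199 0.025 ]
TR depth [ 0.7269 -0.1689  0.0275] z= 0.025 [ 0.7274 -0.1692  0.025 ]
BL depth [0.5351 0.0264 0.0242] z= 0.025 [0.535  0.0264 0.025 ]
BR depth [ 0.5261 -0.161   0.0301] z= 0.025 [ 0.5264 -0.1615  0.025 ]
platemid depth [ 0.5494 -0.0679  0.1537] z= None 
lipL depth [ 0.5148 -0.008   0.0255] z= 0.16 [ 0.5083 -0.0086  0.16  ]
lipR depth [ 0.5096 -0.1357  0.0251] z= 0.16 [ 0.5036 -0.1241  0.16  ]
cw depth [ 0.7436 -0.0766  0.1711] z= None 
rodL depth [0.6355 0.0608 0.0697] z= 0.08 [0.6341 0.0602 0.08  ]
rodR depth [ 0.6226 -0.1902  0.0757] z= 0.08 [ 0.6221 -0.1896  0.08  ]
cleaner depth [ 0.7075 -0.3139  0.1417] z= None 
bench depth [0.6376 0.1759 0.0027] z= None 
green [351 223  11  10  84] [355.89 227.44] [ 0.5139 -0.3224  0.0235]
orange [ 346   24  117   93 1144] [399.49  75.08] [ 0.9964 -0.4901  0.0067]
orange [398  55  10  24 122] [400.86  63.48] [ 1.0348 -0.4968  0.0069]
orange [ 251  197   44   33 1318] [272.42 214.32] [ 0.5494 -0.0654  0.1576]
blue [208  70  78  31 897] [246.2   82.94] [ 9.80e-01 -6.00e-04  1.51e-02]
blue [   0  108   23  138 2588] [  9.13 181.36] [0.6466 0.621  0.2356]
blue [121 259  11  12 104] [125.79 264.26] [0.4211 0.3737 0.0237]
```

View pics/crop_top.png

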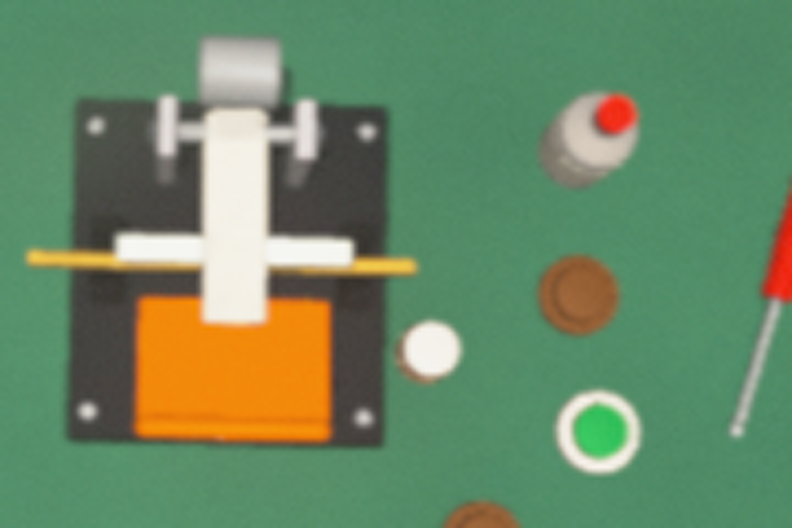

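View pics/crop_sc.png

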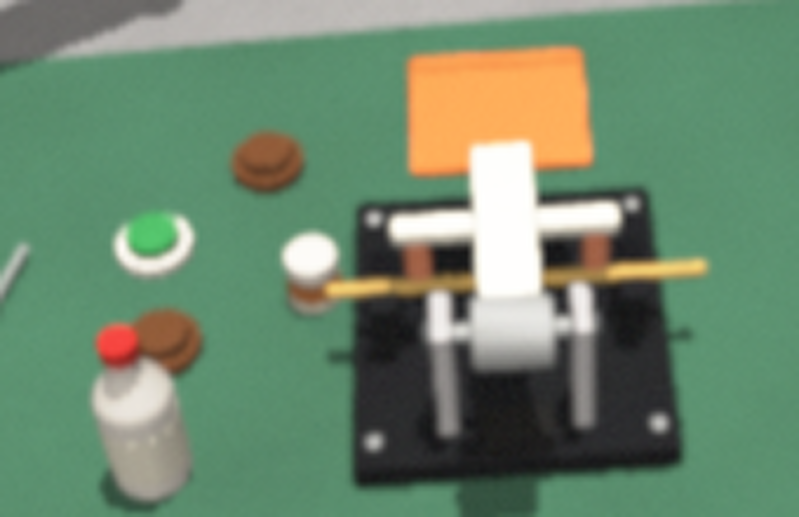

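Run:
```python
from h import *
from scipy.spatial.transform import Rotation as R
s=manip.sense(); print(R.from_quat(s['ee_rot']).as_matrix().round(3)); print([a for a in dir(manip) if a[0]!='_'])
np.save('s0.npy',np.r_[s['q'],s['ee_pos'],s['ee_rot']])
```

```text
[[-0.001  0.444 -0.896]
 [ 0.002 -0.896 -0.444]
 [-1.    -0.002  0.   ]]
['Unreachable', 'close_job', 'get_image', 'sense']
```

>>> {"op": "play_rows", "data": {"motion": [{"tx":-0.25,"ty":-0.1,"tz":-0.25,"wy":0.1},{"tx":-0.25,"ty":-0.18,"tz":-0.5,"wy":0.2},{"tx":-0.25,"ty":-0.18,"tz":-0.75,"wy":0.3},{"tx":-0.25,"ty":-0.18,"tz":-0.8,"wy":0.4},{"tx":-0.25,"ty":-0.18,"tz":-0.8,"wy":0.4}], "jaw": -1}}

```text
invalid input
```

Run:
```python
from h import *
s=manip.sense(); np.save('s1.npy',np.r_[s['q'],s['ee_pos'],s['ee_rot']]); print(s['q'].round(3),s['ee_pos'],s['width'],s['t'])
```

```text
[ 1.069  0.312  0.014  1.513 -0.004  1.319 -0.027] [ 0.24382456 -0.49235335  0.25534318] 0.08521229170172745 0.1
```

>>> {"op": "play_rows", "data": {"motion": [{"tx":-0.25,"ty":-0.1,"tz":-0.25,"wx":0,"wy":0.1,"wz":0},{"tx":-0.25,"ty":-0.18,"tz":-0.5,"wx":0,"wy":0.2,"wz":0},{"tx":-0.25,"ty":-0.18,"tz":-0.75,"wx":0,"wy":0.3,"wz":0},{"tx":-0.25,"ty":-0.18,"tz":-0.8,"wx":0,"wy":0.4,"wz":0},{"tx":-0.25,"ty":-0.18,"tz":-0.8,"wx":0,"wy":0.4,"wz":0}], "jaw": -1}}

```text
t: 0.6
ee_pos: [0.3706, -0.388, 0.3038]
ee_rot: [0.861, 0.203, -0.455, 0.103]
contact_force: [-0.9, -1.8, -0.5]
width: 0.0121
```

Run:
```python
from h import *
s=manip.sense(); np.save('s1.npy',np.r_[s['q'],s['ee_pos'],s['ee_rot']]); print(s['q'].round(3),s['ee_pos'],s['width'],s['t'])
```

```text
[ 1.208  0.249 -0.084  1.623 -0.599  1.334  0.178] [ 0.37063928 -0.38795249  0.30381185] 0.012145317557698987 0.6
```

```bash
cat > kin.py <<'E'
import numpy as np, itertools
from scipy.spatial.transform import Rotation as R
from scipy.optimize import least_squares
Rz=lambda a:R.from_euler('z',a).as_matrix(); Ry=lambda a:R.from_euler('y',a).as_matrix()
X=np.array
def fk(q,s,p):
    c,ct,h,a,b,L,e1,e2,e3=p
    q=np.asarray(q)*s
    M=Rz(q[0]+c)@Ry(q[1]); P=X([0,0,h])
    M=M@Rz(q[2]); P=P+M@X([e1,0,a]); M=M@Ry(q[3]); P=P+M@X([e2,0,0])
    M=M@Rz(q[4]); P=P+M@X([0,0,b]); M=M@Ry(q[5]); P=P+M@X([e3,0,0])
    M=M@Rz(q[6]); P=P+M@X([0,0,L])
    return P,M@Rz(ct)@X([[0,0,1],[0,1,0],[-1,0,0]]).T@np.eye(3)
E
cat > fit.py <<'E'
from kin import *
import glob
D=[np.load(f) for f in sorted(glob.glob('s[0-9].npy'))]
best=[]
for s in itertools.product([1,-1],repeat=4):
    sg=X([s[0],1,s[1],1,s[2],1,s[3]],float)
    for c0 in(0,np.pi/2,np.pi,-np.pi/2):
      for t0 in(0,np.pi/2,np.pi,-np.pi/2):
        def ro(p):
            pp=np.r_[p,.3,.4,.4,.2,0,0,0]; return np.concatenate([(fk(d[:7],sg,pp)[1]-R.from_quat(d[10:]).as_matrix()).ravel() for d in D])
        p0=X([c0,t0]); r=least_squares(ro,p0); best.append((r.cost,s,r.x))
best.sort(key=lambda b:b[0])
for b in best[:8]: print(b)
c,s,p=best[0]; sg=X([s[0],1,s[1],1,s[2],1,s[3]],float)
def f(x):
    return np.r_[np.concatenate([fk(d[:7],sg,np.r_[p,x])[0]-d[7:10] for d in D]),(x-X([.33,.4,.4,.25,0,0,0]))*1e-3]
r=least_squares(f,[.33,.4,.4,.25,0,0,0]); print(r.x.round(4),np.abs(r.fun[:-7]).max())
np.savez('kinfit.npz',s=sg,p=np.r_[p,r.x])
E
python3 fit.py
```

```text
(np.float64(7.883411310982725e-31), (-1, -1, -1, -1), array([-8.50431773e-16,  1.57079633e+00]))
(np.float64(8.437009001643458e-31), (-1, -1, -1, -1), array([0.        , 1.57079633]))
(np.float64(8.65425413299984e-31), (-1, -1, -1, -1), array([-9.77644495e-16,  1.57079633e+00]))
(np.float64(1.0146752097544678e-30), (-1, -1, -1, -1), array([-4.64971848e-16, -4.71238898e+00]))
(np.float64(2.726482833730876e-30), (-1, -1, -1, -1), array([6.28318531, 1.57079633]))
(np.float64(1.7212216683007922e-28), (-1, -1, -1, -1), array([-2.01289884e-15,  1.57079633e+00]))
(np.float64(2.4377450080273535e-28), (-1, -1, -1, -1), array([-3.18827873e-15,  1.57079633e+00]))
(np.float64(4.177478127246828e-28), (-1, -1, -1, -1), array([2.03682845e-14, 1.57079633e+00]))
[ 3.7766 -0.9424  0.5637  0.217   0.6901  2.1217 -0.1685] 0.0010655624724871526
```

```bash
cat >> fit.py <<'E'
for w in ([1e-3]*4+[.1]*3,[1e-3]*4+[10]*3,[1e-2]*7):
    g=lambda x: np.r_[np.concatenate([fk(d[:7],sg,np.r_[p,x])[0]-d[7:10] for d in D]),(x-X([.33,.4,.4,.25,0,0,0]))*X(w)]
    r=least_squares(g,[.33,.4,.4,.25,0,0,0]); print(w[4],r.x.round(4),np.abs(r.fun[:-7]).max())
np.savez('kinfit.npz',s=sg,p=np.r_[p,r.x])
E
python3 fit.py | tail -4
```

```text
[ 3.7766 -0.9424  0.5637  0.217   0.6901  2.1217 -0.1685] 0.0010655624724871526
0.1 [0.2139 0.4908 0.4027 0.3106 0.0138 0.0088 0.0019] 0.014880614443517237
10 [0.1943 0.5017 0.409  0.312  0.     0.     0.    ] 0.015100427290944907
0.01 [ 0.7295  0.2923  0.4247  0.2928  0.1283  0.3239 -0.008 ] 0.012976954619434822
```

```bash
cat > plan.py <<'E'
from kin import *
k=np.load('kinfit.npz'); sg,p=k['s'],k['p']
lo=X([-2.7,-.3,-1.27,.12,-1.44,.2,-3.05]);hi=X([2.7,1.91,1.3,2.57,4.58,2.03,3.05])
def FK(q): return fk(q,sg,p)
def ik(P,M,q0,reg=.01):
    f=lambda q:(lambda a:np.r_[(a[0]-P)*10,(a[1]-M).ravel(),reg*(q-q0)])(FK(q))
    r=least_squares(f,np.clip(q0,lo+1e-3,hi-1e-3),bounds=(lo,hi)); a=FK(r.x)
    return r.x,np.linalg.norm(a[0]-P),np.linalg.norm(a[1]-M)
def tool(xd,yd):
    x=X(xd,float);x/=np.linalg.norm(x);y=X(yd,float);y-=x*(x@y);y/=np.linalg.norm(y);return np.c_[x,y,np.cross(x,y)]
E
cat > t1.py <<'E'
from plan import *
q0=np.load('s1.npy')[:7]
for sgn in (1,-1):
  for tilt in (0,.3,.6):
    for yy in ((1,0,0),(-1,0,0),(0,0,1),(0,0,-1)):
      M=tool((0,sgn*np.cos(tilt),-np.sin(tilt)),yy)
      yc=-.066-sgn*.04
      for P in ((.51,yc,.13),(.64,yc,.28)):
        best=None
        for qs in (q0,X([.3,.3,0,1.6,1.5,1.3,0]),X([.3,.3,0,1.6,-1.2,1.3,0]),X([.3,.3,.5,1.6,-1.2,1.3,0]),X([.3,.3,-.5,1.6,1.2,1.3,0])):
            q,e,m=ik(X(P),M,qs)
            if best is None or e+m<best[1]+best[2]: best=(q,e,m)
        q,e,m=best
        print(sgn,tilt,yy,P[0],q.round(2),'marg',np.minimum(q-lo,hi-q).min().round(2),'e',round(e,3),round(m,3))
E
python3 t1.py
```

```text
1 0 (1, 0, 0) 0.51 [ 0.58  1.63  0.13  0.2  -1.44  2.03  0.36] marg 0.0 e 0.004 0.204
1 0 (1, 0, 0) 0.64 [ 0.59  1.39 -0.01  0.24 -1.44  2.03  0.12] marg 0.0 e 0.004 0.201
1 0 (-1, 0, 0) 0.51 [ 0.1   1.91  0.76  0.12  4.04  1.65 -2.7 ] marg 0.0 e 0.007 0.146
1 0 (-1, 0, 0) 0.64 [-0.1   1.91  1.12  0.12  3.57  1.5  -2.75] marg 0.0 e 0.006 0.125
1 0 (0, 0, 1) 0.51 [ 0.58  1.63  0.13  0.2  -1.44  2.03  1.93] marg 0.0 e 0.004 0.204
1 0 (0, 0, 1) 0.64 [ 0.59  1.39 -0.01  0.24 -1.44  2.03  1.69] marg 0.0 e 0.004 0.201
1 0 (0, 0, -1) 0.51 [ 0.58  1.63  0.13  0.2  -1.44  2.03 -1.21] marg 0.0 e 0.004 0.204
1 0 (0, 0, -1) 0.64 [ 0.59  1.39 -0.01  0.24 -1.44  2.03 -1.45] marg 0.0 e 0.004 0.201
1 0.3 (1, 0, 0) 0.51 [ 0.37  1.47  0.3   0.4  -1.43  1.93  0.45] marg 0.01 e 0.0 0.0
1 0.3 (1, 0, 0) 0.64 [ 0.43  1.28  0.15  0.31 -1.38  2.02  0.16] marg 0.01 e 0.0 0.0
1 0.3 (-1, 0, 0) 0.51 [-0.22  1.91  0.95  0.41  3.93  1.55 -2.57] marg 0.0 e 0.0 0.001
1 0.3 (-1, 0, 0) 0.64 [-0.27  1.91  1.26  0.31  3.62  1.5  -2.73] marg 0.0 e 0.0 0.0
1 0.3 (0, 0, 1) 0.51 [ 0.43  1.46  0.24  0.4  -1.35  1.96  2.02] m
[... 2321 characters left out ...]
5 e 0.0 0.0
-1 0.6 (1, 0, 0) 0.51 [ 0.05  1.07 -0.37  1.04  1.27  1.53 -0.57] marg 0.5 e 0.0 0.0
-1 0.6 (1, 0, 0) 0.64 [ 0.06  0.88 -0.39  0.92  1.23  1.68 -0.29] marg 0.35 e 0.0 0.0
-1 0.6 (-1, 0, 0) 0.51 [ 0.02  1.06 -0.35  1.04  1.25  1.54  2.57] marg 0.48 e 0.0 0.0
-1 0.6 (-1, 0, 0) 0.64 [-0.02  0.85 -0.31  0.92  1.17  1.69  2.85] marg 0.2 e 0.0 0.0
-1 0.6 (0, 0, 1) 0.51 [ 0.07  1.08 -0.39  1.04  1.29  1.53 -2.14] marg 0.5 e 0.0 0.0
-1 0.6 (0, 0, 1) 0.64 [ 0.09  0.89 -0.42  0.92  1.26  1.67 -1.86] marg 0.36 e 0.0 0.0
-1 0.6 (0, 0, -1) 0.51 [-1.03  1.15  0.51  1.05  0.26  1.66  0.87] marg 0.37 e 0.0 0.0
-1 0.6 (0, 0, -1) 0.64 [-0.82  0.91  0.5   0.92  0.49  1.81  1.17] marg 0.22 e 0.0 0.0
```

```bash
cat > mv.py <<'E'
from plan import *
import sys
def cmd(P,M,cur):  # cur: (pos, quat)
    Rc=R.from_quat(cur[1]).as_matrix(); t=Rc.T@(X(P)-cur[0])/.2
    w=R.from_matrix(Rc.T@M).as_rotvec()/1.5
    return np.r_[t,w].round(3)
E
python3 - <<'E'
from mv import *; from h import manip
s=manip.sense(); c=(s['ee_pos'],s['ee_rot']); print(R.from_quat(c[1]).as_matrix().round(3))
for yy in((1,0,0),(-1,0,0),(0,0,1),(0,0,-1)): print(yy,cmd((.40,-.05,.36),tool((0,-.5,-.87),yy),c))
E
```

```text
[[ 0.504  0.443 -0.741]
 [ 0.255 -0.896 -0.363]
 [-0.825 -0.006 -0.565]]
(1, 0, 0) [ 0.274 -1.451 -0.88  -0.777 -0.669 -0.027]
(-1, 0, 0) [ 0.274 -1.451 -0.88   1.145 -0.029  0.723]
(0, 0, 1) [ 0.274 -1.451 -0.88   0.188 -0.463  0.428]
(0, 0, -1) [ 0.274 -1.451 -0.88  -1.701 -0.594 -0.644]
```

>>> {"op": "play_rows", "data": {"motion": [{"tx":0.03,"ty":-0.2,"tz":-0.1,"wx":0.02,"wy":-0.06,"wz":0.06},{"tx":0.08,"ty":-0.4,"tz":-0.25,"wx":0.05,"wy":-0.12,"wz":0.12},{"tx":0.12,"ty":-0.6,"tz":-0.37,"wx":0.08,"wy":-0.19,"wz":0.18},{"tx":0.15,"ty":-0.8,"tz":-0.5,"wx":0.11,"wy":-0.26,"wz":0.24},{"tx":0.2,"ty":-1,"tz":-0.6,"wx":0.15,"wy":-0.36,"wz":0.33},{"tx":0.2,"ty":-1,"tz":-0.6,"wx":0.19,"wy":-0.46,"wz":0.43},{"tx":0.2,"ty":-1,"tz":-0.6,"wx":0.19,"wy":-0.46,"wz":0.43}], "jaw": -1}}

```text
t: 1.3
ee_pos: [0.3914, -0.1581, 0.3413]
ee_rot: [0.742, -0.086, -0.644, 0.165]
contact_force: [0.1, -0.1, -0.9]
width: -0.0
```

```bash
cat > fit2.py <<'E'
from kin import *
import glob
from scipy.linalg import lstsq
# general linear model: each link offset a 3-vector in its frame; P = sum M_i v_i (base vector too)
def frames(q):
    q=np.asarray(q)*X([-1,1,-1,1,-1,1,-1]); Ms=[np.eye(3)]; M=np.eye(3)
    for i,a in enumerate(q): M=M@(Rz(a) if i%2==0 else Ry(a)); Ms.append(M)
    return Ms
V0=X([[0,0,.33],[0,0,0],[0,0,0],[0,0,.4],[0,0,0],[0,0,.4],[0,0,0],[0,0,.25]])
def fit(D,lam=3e-3):
    A=np.concatenate([np.hstack(frames(d[:7])) for d in D]); b=np.concatenate([d[7:10] for d in D])
    x0=V0.ravel(); w=np.where(np.arange(24)%3==2,1,3.)  # z less penal.
    Aa=np.r_[A,lam*np.diag(w)]; ba=np.r_[b-A@x0,np.zeros(24)]
    x=x0+lstsq(Aa,ba)[0]; return x.reshape(8,3),np.abs(A@x-b).max()
if __name__=='__main__':
    D=[np.load(f) for f in sorted(glob.glob('s[0-9]*.npy'))]
    for lam in(1e-1,1e-2,1e-3): v,e=fit(D,lam); print(lam,e); print(v.round(3))
    np.save('V.npy',v)
E
python3 - <<'E'
from h import *
s=manip.sense(); np.save('s2.npy',np.r_[s['q'],s['ee_pos'],s['ee_rot']]); print(s['q'].round(3),s['ee_pos'],s['width'],s['t'])
E
python3 fit2.py
```

```text
[ 0.922 -0.178 -0.706  1.849  0.203  1.203 -1.298] [ 0.39142782 -0.15814985  0.34131414] -3.237138159704611e-05 1.3
0.1 0.0021483403721031524
[[-0.005 -0.003  0.304]
 [-0.001 -0.006 -0.026]
 [ 0.001 -0.006  0.022]
 [ 0.002  0.002  0.422]
 [ 0.002  0.002  0.011]
 [ 0.005  0.002  0.411]
 [-0.     0.002  0.04 ]
 [-0.003 -0.005  0.29 ]]
0.01 5.0376219359382635e-05
[[-0.003 -0.001  0.296]
 [-0.001 -0.009 -0.034]
 [-0.001 -0.009  0.032]
 [ 0.001  0.002  0.432]
 [ 0.005  0.002  0.011]
 [ 0.004 -0.     0.411]
 [-0.    -0.     0.042]
 [-0.001  0.001  0.292]]
0.001 5.135260131017283e-07
[[-0.003 -0.001  0.296]
 [-0.001 -0.009 -0.034]
 [-0.001 -0.009  0.033]
 [ 0.001  0.002  0.433]
 [ 0.005  0.002  0.011]
 [ 0.004 -0.     0.411]
 [-0.    -0.     0.042]
 [-0.001  0.001  0.292]]
```

```bash
cat > plan.py <<'E'
from kin import *
from fit2 import frames
V=np.load('V.npy')
lo=X([-2.7,-.3,-1.27,.12,-1.44,.2,-3.05]);hi=X([2.7,1.91,1.3,2.57,4.58,2.03,3.05])
C=None
def FK(q):
    Ms=frames(q); P=sum(m@v for m,v in zip(Ms,V)); return P,Ms[-1]@CT
CT=np.eye(3)
d=np.load('s2.npy'); CT=frames(d[:7])[-1].T@R.from_quat(d[10:]).as_matrix()
def ik(P,M,q0,reg=.003):
    f=lambda q:(lambda a:np.r_[(a[0]-P)*10,(a[1]-M).ravel(),reg*(q-q0)])(FK(q))
    r=least_squares(f,np.clip(q0,lo+1e-3,hi-1e-3),bounds=(lo,hi)); a=FK(r.x)
    return r.x,np.linalg.norm(a[0]-P),np.linalg.norm(a[1]-M)
def tool(xd,yd):
    x=X(xd,float);x/=np.linalg.norm(x);y=X(yd,float);y-=x*(x@y);y/=np.linalg.norm(y);return np.c_[x,y,np.cross(x,y)]
E
cat > t1.py <<'E'
from plan import *
q0=np.load('s2.npy')[:7]
print(CT.round(2))
for sgn in (1,-1):
  for tilt in (0,.3,.6):
    for yy in ((1,0,0),(-1,0,0),(0,0,1),(0,0,-1)):
      M=tool((0,sgn*np.cos(tilt),-np.sin(tilt)),yy)
      yc=-.066-sgn*.04
      for P in ((.51,yc,.13),(.64,yc,.28)):
        q,e,m=ik(X(P),M,q0)
        print(sgn,tilt,yy,P[0],q.round(2),'marg',np.minimum(q-lo,hi-q).min().round(2),'e',round(e,3),round(m,3))
E
python3 t1.py
```

```text
[[-0. -1.  0.]
 [-0. -0. -1.]
 [ 1. -0. -0.]]
1 0 (1, 0, 0) 0.51 [ 1.27  1.52 -1.16  1.31 -0.16  1.57  0.39] marg 0.11 e 0.0 0.0
1 0 (1, 0, 0) 0.64 [ 1.02  1.39 -1.23  0.95 -0.33  1.7   0.16] marg 0.04 e 0.0 0.0
1 0 (-1, 0, 0) 0.51 [ 0.99  1.2  -0.51  1.33 -0.69  1.76 -2.35] marg 0.27 e 0.0 0.0
1 0 (-1, 0, 0) 0.64 [ 0.88  1.19 -0.71  0.95 -0.76  1.83 -2.76] marg 0.2 e 0.0 0.0
1 0 (0, 0, 1) 0.51 [ 1.3   1.6  -1.27  1.31 -0.05  1.56  1.87] marg 0.0 e 0.0 0.0
1 0 (0, 0, 1) 0.64 [ 1.02  1.41 -1.27  0.94 -0.29  1.69  1.71] marg 0.0 e 0.0 0.0
1 0 (0, 0, -1) 0.51 [ 1.14  1.31 -0.8   1.32 -0.48  1.65 -0.93] marg 0.38 e 0.0 0.0
1 0 (0, 0, -1) 0.64 [ 0.95  1.26 -0.94  0.95 -0.58  1.76 -1.28] marg 0.27 e 0.0 0.0
1 0.3 (1, 0, 0) 0.51 [ 1.27  1.33 -1.15  1.39 -0.06  1.47  0.34] marg 0.12 e 0.0 0.0
1 0.3 (1, 0, 0) 0.64 [ 0.99  1.22 -1.17  0.95 -0.2   1.68  0.14] marg 0.1 e 0.0 0.0
1 0.3 (-1, 0, 0) 0.51 [ 0.96  1.01 -0.47  1.4  -0.6   1.61 -2.37] marg 0.42 e 0.0 0.0
1 0.3 (-1, 0, 0) 0.64 [ 0.83  1.04 -0.62  0.95 -0.64  1.78 -2.78] marg 0.25 e 0.0 0.0
1 0.3 (0, 0, 1) 0.51 [ 1.3   1.41 -1.27  1.38  0
[... 2355 characters left out ...]
.551
-1 0.6 (1, 0, 0) 0.51 [-0.09  0.74 -0.56  1.71  1.06  1.66 -1.07] marg 0.37 e 0.0 0.0
-1 0.6 (1, 0, 0) 0.64 [-0.14  0.74 -0.46  1.22  1.11  1.84 -0.62] marg 0.19 e 0.0 0.0
-1 0.6 (-1, 0, 0) 0.51 [-1.23  1.11  1.3   1.73 -0.16  1.14 -3.05] marg 0.0 e 0.003 0.21
-1 0.6 (-1, 0, 0) 0.64 [-0.99  1.03  1.3   1.25 -0.02  1.42 -3.05] marg 0.0 e 0.001 0.064
-1 0.6 (0, 0, 1) 0.51 [-0.19  0.71 -0.41  1.71  1.    1.59 -2.6 ] marg 0.44 e 0.0 0.0
-1 0.6 (0, 0, 1) 0.64 [-0.2   0.72 -0.34  1.23  1.04  1.79 -2.17] marg 0.24 e 0.0 0.0
-1 0.6 (0, 0, -1) 0.51 [-0.01  0.78 -0.68  1.7   1.12  1.73  0.48] marg 0.3 e 0.0 0.0
-1 0.6 (0, 0, -1) 0.64 [-0.09  0.76 -0.56  1.21  1.16  1.88  0.94] marg 0.15 e 0.0 0.0
```

```bash
cat > t2.py <<'E'
from plan import *
q0=np.load('s2.npy')[:7]
for xc in (0.045,.3):
  for tilt in (-.15,0,.1,.2):
      M=tool((xc*np.cos(tilt),np.sqrt(1-xc*xc)*np.cos(tilt),-np.sin(tilt)),(0,0,-1))
      q=q0
      for P in ((.45,-.2,.3),(.48,-.13,.10),(.53,-.11,.13),(.66,-.11,.28)):
        q,e,m=ik(X(P),M,q)
        W=X(P)-.33*M[:,0]
        print(xc,tilt,P,q.round(2),'marg',np.minimum(q-lo,hi-q).min().round(2),'e',round(e,3),round(m,3),W.round(2))
E
python3 t2.py
python3 - <<'E'
from h import *
d=load('top');S=512/800
for u,v in((690,370),(680,410),(672,370),(712,262),(735,250),(725,440)): print(u,v,px2w(d,u*S,v*S).round(3))
E
```

```text
0.045 -0.15 (0.45, -0.2, 0.3) [ 1.32  1.14 -0.84  1.32 -0.67  1.91 -1.08] marg 0.12 e 0.0 0.0 [ 0.44 -0.53  0.25]
0.045 -0.15 (0.48, -0.13, 0.1) [ 1.19  1.42 -0.74  1.32 -0.52  1.73 -0.85] marg 0.3 e 0.0 0.0 [ 0.47 -0.46  0.05]
0.045 -0.15 (0.53, -0.11, 0.13) [ 1.12  1.4  -0.78  1.27 -0.58  1.7  -0.91] marg 0.33 e 0.0 0.0 [ 0.52 -0.44  0.08]
0.045 -0.15 (0.66, -0.11, 0.28) [ 0.93  1.32 -0.88  0.93 -0.73  1.77 -1.24] marg 0.26 e 0.0 0.0 [ 0.65 -0.44  0.23]
0.045 0 (0.45, -0.2, 0.3) [ 1.31  1.06 -0.82  1.31 -0.61  1.89 -1.08] marg 0.14 e 0.0 0.0 [ 0.44 -0.53  0.3 ]
0.045 0 (0.48, -0.13, 0.1) [ 1.19  1.32 -0.73  1.36 -0.48  1.65 -0.85] marg 0.38 e 0.0 0.0 [ 0.47 -0.46  0.1 ]
0.045 0 (0.53, -0.11, 0.13) [ 1.12  1.3  -0.77  1.3  -0.53  1.64 -0.93] marg 0.39 e 0.0 0.0 [ 0.52 -0.44  0.13]
0.045 0 (0.66, -0.11, 0.28) [ 0.92  1.24 -0.85  0.93 -0.67  1.75 -1.25] marg 0.28 e 0.0 0.0 [ 0.65 -0.44  0.28]
0.045 0.1 (0.45, -0.2, 0.3) [ 1.31  1.   -0.81  1.31 -0.57  1.87 -1.08] marg 0.16 e 0.0 0.0 [ 0.44 -0.53  0.33]
0.045 0.1 (0.48, -0.13, 0.1) [ 1.19  1.25 -0.72  1.39 -0.45  1.6  -0.86] marg 0.43 
[... 1976 characters left out ...]
0.82  1.25 -0.75  1.43 -1.16] marg 0.45 e 0.0 0.0 [ 0.56 -0.42  0.31]
0.3 0.2 (0.45, -0.2, 0.3) [ 1.44  0.83 -0.78  1.52 -0.66  1.65 -1.03] marg 0.38 e 0.0 0.0 [ 0.35 -0.51  0.37]
0.3 0.2 (0.48, -0.13, 0.1) [ 1.31  1.11 -0.7   1.64 -0.57  1.32 -0.79] marg 0.57 e 0.0 0.0 [ 0.38 -0.44  0.17]
0.3 0.2 (0.53, -0.11, 0.13) [ 1.23  1.09 -0.73  1.59 -0.62  1.3  -0.87] marg 0.54 e 0.0 0.0 [ 0.43 -0.42  0.2 ]
0.3 0.2 (0.66, -0.11, 0.28) [ 1.04  1.   -0.8   1.24 -0.7   1.42 -1.2 ] marg 0.47 e 0.0 0.0 [ 0.56 -0.42  0.35]
690 370 [ 0.479 -0.568  0.053]
680 410 [ 0.404 -0.545  0.048]
672 370 [ 0.481 -0.553  0.001]
712 262 [ 0.677 -0.606  0.098]
735 250 [ 0.682 -0.609  0.184]
725 440 [ 0.357 -0.563  0.19 ]
```

```bash
cat > t3.py <<'E'
from mv import *; from h import manip
D=X((.2985,.949,-.1)); M=tool(D,(0,0,-1))
import sys
P=X(eval(sys.argv[1]))
s=manip.sense(); c=(s['ee_pos'],s['ee_rot'])
r=cmd(P,M,c); print('pos',c[0].round(4),'q',s['q'].round(2),'t',s['t']); print(r,'dist',np.linalg.norm(r[:3])*.2,'ang',np.linalg.norm(r[3:])*1.5)
q,e,m=ik(P,M,s['q']); print('ik',q.round(2),e.round(4),m.round(4))
Rc=R.from_quat(c[1]).as_matrix(); print('world x,y,z per tool axes (0.2m units):',(Rc.T/.2).round(2).tolist())
E
python3 t3.py "(.42,-.16,.25)"
```

```text
pos [ 0.3914 -0.1581  0.3413] q [ 0.92 -0.18 -0.71  1.85  0.2   1.2  -1.3 ] t 1.3
[ 0.449 -0.141 -0.087  0.332  0.103 -1.183] dist 0.09571854574741512 ang 1.849520072883774
ik [ 1.48  0.9  -0.76  1.69 -0.67  1.57 -0.88] 0.0 0.0
world x,y,z per tool axes (0.2m units): [[0.77, -1.7, -4.64], [0.43, -4.66, 1.77], [-4.92, -0.67, -0.58]]
```

>>> {"op": "play_rows", "data": {"motion": [{"tx":0.05,"ty":-0.02,"tz":-0.01,"wx":0.025,"wy":0.01,"wz":-0.09},{"tx":0.1,"ty":-0.04,"tz":-0.02,"wx":0.05,"wy":0.015,"wz":-0.18},{"tx":0.1,"ty":-0.06,"tz":-0.03,"wx":0.075,"wy":0.025,"wz":-0.27},{"tx":0.1,"ty":-0.07,"tz":-0.04,"wx":0.1,"wy":0.03,"wz":-0.36},{"tx":0.1,"ty":-0.07,"tz":-0.04,"wx":0.125,"wy":0.04,"wz":-0.45},{"tx":0.1,"ty":-0.07,"tz":-0.04,"wx":0.15,"wy":0.045,"wz":-0.54},{"tx":0.1,"ty":-0.07,"tz":-0.04,"wx":0.17,"wy":0.05,"wz":-0.6},{"tx":0.1,"ty":-0.07,"tz":-0.04,"wx":0.17,"wy":0.05,"wz":-0.6}]}}

```text
t: 2.1
ee_pos: [0.3991, -0.1563, 0.3139]
ee_rot: [0.739, 0.172, -0.61, -0.227]
contact_force: [-1.5, -0.2, -0.5]
width: -0.0001
```

```bash
python3 t3.py "(.43,-.16,.22)"
```

```text
pos [ 0.3991 -0.1563  0.3139] q [ 1.1   0.18 -0.4   1.7  -0.49  1.51 -0.86] t 2.1
[ 0.408  0.268 -0.082  0.153  0.05  -0.579] dist 0.0989973737025382 ang 0.9014363538264916
ik [ 1.24  0.84 -0.42  1.68 -0.82  1.68 -0.7 ] 0.0 0.0
world x,y,z per tool axes (0.2m units): [[0.98, 2.65, -4.12], [-0.11, -4.19, -2.72], [-4.9, 0.63, -0.76]]
```

>>> {"op": "play_rows", "data": {"motion": [{"tx":0.05,"ty":0.03,"tz":-0.01,"wx":0.025,"wy":0.01,"wz":-0.09},{"tx":0.1,"ty":0.07,"tz":-0.02,"wx":0.05,"wy":0.015,"wz":-0.18},{"tx":0.16,"ty":0.1,"tz":-0.03,"wx":0.075,"wy":0.025,"wz":-0.27},{"tx":0.22,"ty":0.15,"tz":-0.04,"wx":0.1,"wy":0.03,"wz":-0.36},{"tx":0.28,"ty":0.2,"tz":-0.06,"wx":0.12,"wy":0.04,"wz":-0.45},{"tx":0.34,"ty":0.25,"tz":-0.08,"wx":0.14,"wy":0.045,"wz":-0.54},{"tx":0.41,"ty":0.27,"tz":-0.08,"wx":0.153,"wy":0.05,"wz":-0.58},{"tx":0.41,"ty":0.27,"tz":-0.08,"wx":0.153,"wy":0.05,"wz":-0.58}]}}

```text
t: 2.9
ee_pos: [0.4306, -0.1549, 0.2186]
ee_rot: [0.587, 0.393, -0.449, -0.547]
contact_force: [-1.5, 1.0, 0.7]
width: -0.0004
```

```bash
python3 t3.py "(.44,-.15,.115)"; python3 -c "
from h import *
for n in('scene','top'):
    d=grab(n); cv2.imwrite('pics/%s1.png'%n,cv2.resize(d['image'],(800,600),interpolation=cv2.INTER_CUBIC))
"
```

```text
pos [ 0.4306 -0.1549  0.2186] q [ 1.21  0.82 -0.39  1.71 -0.84  1.68 -0.67] t 2.9
[ 0.087  0.512 -0.039 -0.001  0.007  0.002] dist 0.10416026113638542 ang 0.011022703842524302
ik [ 1.17  1.02 -0.35  1.66 -0.79  1.58 -0.56] 0.0 0.0
world x,y,z per tool axes (0.2m units): [[1.44, 4.76, -0.48], [-0.15, -0.46, -4.98], [-4.78, 1.45, 0.01]]
```

View pics/scene1.png

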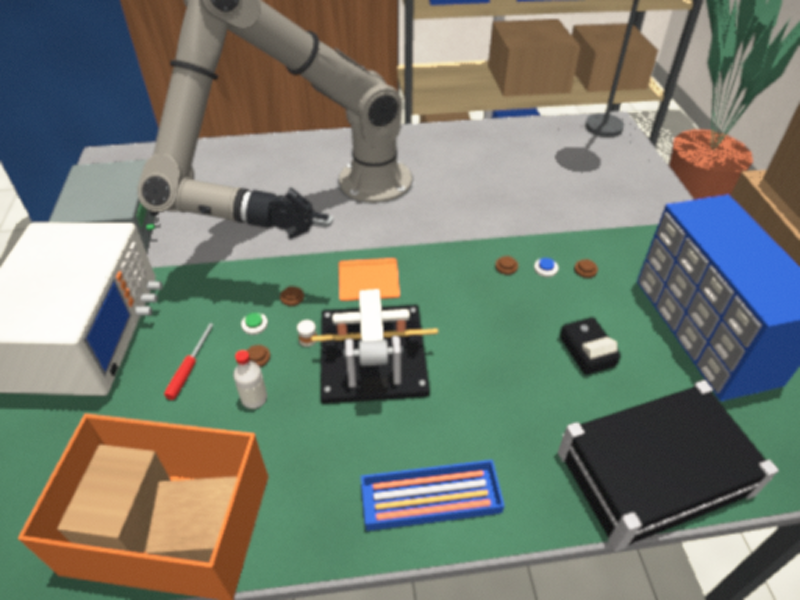

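View pics/top1.png

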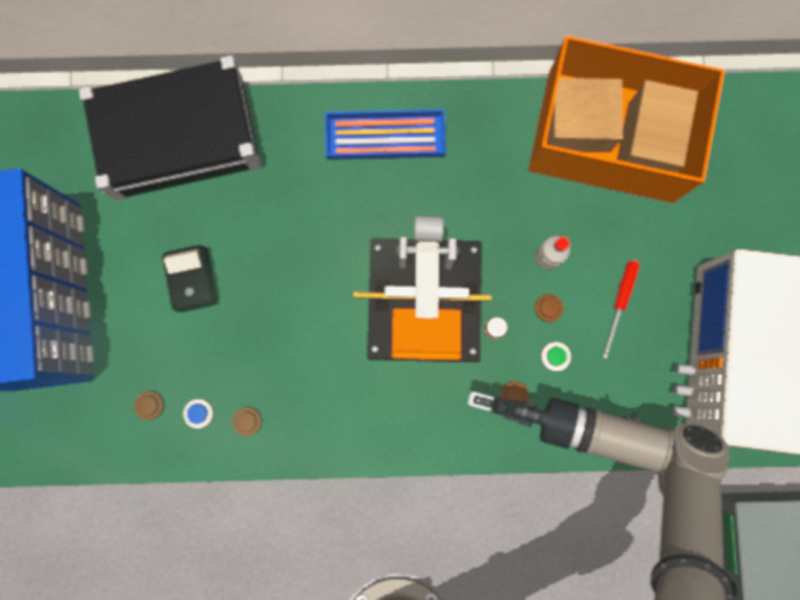

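```bash
cat > t4.py <<'E'
from plan import *; from h import manip
s=manip.sense(); q=s['q']
D=X((.2985,.949,-.1)); M=tool(D,(0,0,-1))
def pts(q):
    Ms=frames(q); return np.cumsum([m@v for m,v in zip(Ms,V)],axis=0)
print(pts(q)[5:].round(3))
for P in((.43,-.12,.2),(.44,-.15,.115),(.44,-.11,.115),(.5295,-.111,.115),(.655,-.115,.282)):
    q,e,m=ik(X(P),M,q); print(P,q.round(2),pts(q)[5:].round(3).tolist())
E
python3 t4.py
```

```text
[[ 0.332 -0.465  0.258]
 [ 0.344 -0.425  0.253]
 [ 0.43  -0.147  0.223]]
(0.43, -0.12, 0.2) [ 1.19  0.83 -0.4   1.78 -0.85  1.61 -0.62] [[0.329, -0.437, 0.235], [0.342, -0.397, 0.23], [0.43, -0.12, 0.2]]
(0.44, -0.15, 0.115) [ 1.17  1.02 -0.35  1.66 -0.8   1.58 -0.56] [[0.339, -0.467, 0.15], [0.352, -0.427, 0.145], [0.44, -0.15, 0.115]]
(0.44, -0.11, 0.115) [ 1.15  0.99 -0.37  1.75 -0.82  1.51 -0.53] [[0.34, -0.427, 0.15], [0.352, -0.387, 0.145], [0.44, -0.11, 0.115]]
(0.5295, -0.111, 0.115) [ 1.04  1.06 -0.4   1.57 -0.89  1.5  -0.64] [[0.429, -0.428, 0.15], [0.441, -0.388, 0.145], [0.529, -0.111, 0.115]]
(0.655, -0.115, 0.282) [ 0.91  0.94 -0.48  1.26 -1.    1.58 -1.03] [[0.554, -0.432, 0.317], [0.567, -0.392, 0.312], [0.655, -0.115, 0.282]]
```

>>> {"op": "play_rows", "data": {"motion": [{"tx":0.06,"ty":0.12,"tz":0,"wx":0,"wy":0.007,"wz":0},{"tx":0.12,"ty":0.25,"tz":0,"wx":0,"wy":0.007,"wz":0},{"tx":0.18,"ty":0.4,"tz":0,"wx":0,"wy":0.007,"wz":0},{"tx":0.23,"ty":0.5,"tz":0,"wx":0,"wy":0.007,"wz":0},{"tx":0.23,"ty":0.5,"tz":0,"wx":0,"wy":0.007,"wz":0},{"tx":0.23,"ty":0.5,"tz":0,"wx":0,"wy":0.007,"wz":0}]}}

```text
t: 3.6
ee_pos: [0.4435, -0.1221, 0.1199]
ee_rot: [0.594, 0.391, -0.444, -0.546]
contact_force: [0.5, 0.2, 0.2]
width: -0.0003
```

```bash
python3 t3.py "(.5295,-.111,.115)"
```

```text
pos [ 0.4435 -0.1221  0.1199] q [ 1.16  0.98 -0.38  1.75 -0.83  1.52 -0.53] t 3.6
[ 0.185  0.01  -0.393  0.006 -0.002  0.   ] dist 0.08689625998856339 ang 0.009486832980505138
ik [ 1.04  1.06 -0.4   1.57 -0.89  1.5  -0.64] 0.0 0.0
world x,y,z per tool axes (0.2m units): [[1.51, 4.74, -0.5], [-0.1, -0.49, -4.97], [-4.77, 1.51, -0.05]]
```

>>> {"op": "play_rows", "data": {"motion": [{"tx":0.05,"ty":0.0,"tz":-0.1,"wx":0,"wy":0,"wz":0},{"tx":0.09,"ty":0.01,"tz":-0.2,"wx":0,"wy":0,"wz":0},{"tx":0.14,"ty":0.01,"tz":-0.3,"wx":0,"wy":0,"wz":0},{"tx":0.185,"ty":0.01,"tz":-0.39,"wx":0,"wy":0,"wz":0},{"tx":0.185,"ty":0.01,"tz":-0.39,"wx":0,"wy":0,"wz":0},{"tx":0.185,"ty":0.01,"tz":-0.39,"wx":0,"wy":0,"wz":0}]}}

```text
t: 4.2
ee_pos: [0.5282, -0.1109, 0.1142]
ee_rot: [0.593, 0.391, -0.444, -0.546]
contact_force: [-0.9, -0.6, 0.1]
width: -0.0001
```

Run:
```python
from h import *; from scipy.spatial.transform import Rotation as R
d=grab('scene'); cv2.imwrite('pics/sc2.png',cv2.resize(d['image'][110:260,120:300],(720,600),interpolation=cv2.INTER_CUBIC))
d=grab('top'); cv2.imwrite('pics/tp2.png',cv2.resize(d['image'][130:280,220:400],(720,600),interpolation=cv2.INTER_CUBIC))
s=manip.sense(); P=s['ee_pos']; M=R.from_quat(s['ee_rot']).as_matrix(); print(P,P+.025*M[:,0],s['contact_force'],s['t'])
h=np.array([.7126-.003,-.0746,.11])
Q=[]
for ph in np.arange(.25,1.36,.1):
    r=.18; tip=h[[0,2]]+r*np.array([-np.cos(ph),np.sin(ph)])+.0185*np.array([-np.sin(ph),-np.cos(ph)])
    dw=np.array([tip[0]-.0075,P[1]+.045*0,tip[1]+.0025])
    dw=dw-P; print(ph.round(2),tip.round(3),(M.T@dw/.2).round(3))
```

```text
[ 0.52750858 -0.11134201  0.11323231] [ 0.53507834 -0.08764593  0.11074344] [-0.25463656 -0.40012715 -0.00051822] 4.3
0.25 [0.531 0.137] [-0.02  -0.128  0.02 ]
0.35 [0.534 0.154] [-0.023 -0.217  0.003]
0.45 [0.539 0.172] [-0.024 -0.304 -0.023]
0.55 [0.546 0.188] [-0.021 -0.387 -0.057]
0.65 [0.555 0.204] [-0.016 -0.467 -0.099]
0.75 [0.565 0.219] [-0.008 -0.543 -0.148]
0.85 [0.577 0.233] [ 0.003 -0.613 -0.204]
0.95 [0.59  0.246] [ 0.016 -0.678 -0.266]
1.05 [0.604 0.257] [ 0.032 -0.736 -0.334]
1.15 [0.619 0.267] [ 0.05  -0.786 -0.406]
1.25 [0.635 0.275] [ 0.07  -0.829 -0.483]
1.35 [0.652 0.282] [ 0.092 -0.864 -0.564]
```

View pics/sc2.png

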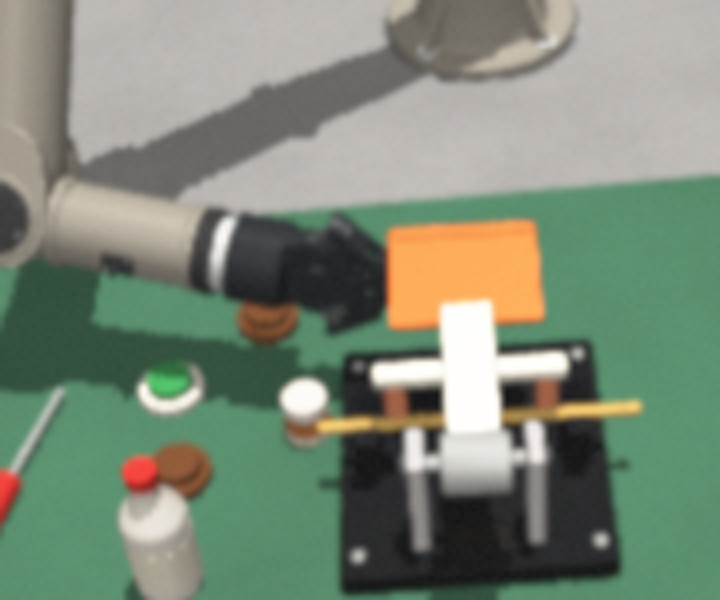

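View pics/tp2.png

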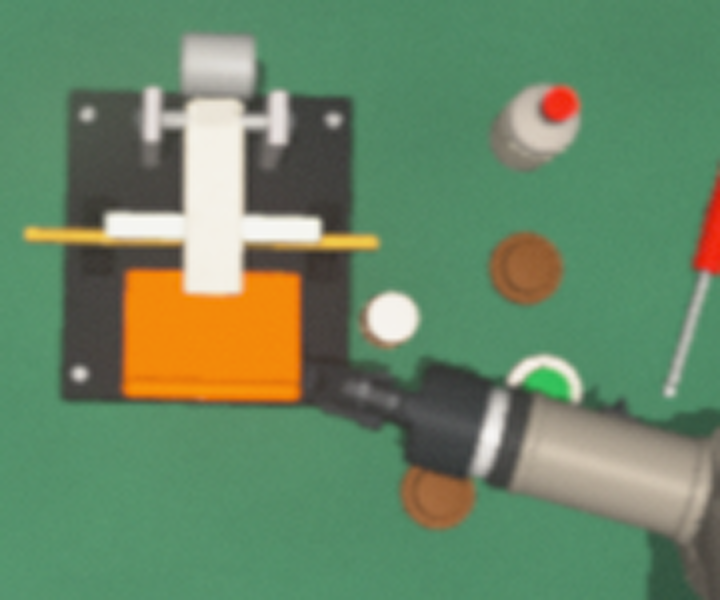

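The closed fingertips are now under the right part of the plate: in the scene crop they enter at (385,280), in the top crop at (300,370). The gripper body stays outside the plate's edge, so I can lift.

>>> {"op": "play_rows", "data": {"motion": [{"tx":-0.01,"ty":-0.06,"tz":0.01,"wx":0,"wy":0,"wz":0},{"tx":-0.02,"ty":-0.13,"tz":0.02,"wx":0,"wy":0,"wz":0},{"tx":-0.02,"ty":-0.17,"tz":0.01,"wx":0,"wy":0,"wz":0},{"tx":-0.02,"ty":-0.22,"tz":0.0,"wx":0,"wy":0,"wz":0},{"tx":-0.024,"ty":-0.26,"tz":-0.01,"wx":0,"wy":0,"wz":0},{"tx":-0.024,"ty":-0.3,"tz":-0.023,"wx":0,"wy":0,"wz":0},{"tx":-0.024,"ty":-0.3,"tz":-0.023,"wx":0,"wy":0,"wz":0}]}}

```text
t: 5.0
ee_pos: [0.5341, -0.1123, 0.1741]
ee_rot: [0.594, 0.389, -0.442, -0.547]
contact_force: [1.0, -6.0, -2.9]
width: 0.0002
```

Run:
```python
from h import *; from scipy.spatial.transform import Rotation as R
d=grab('scene'); cv2.imwrite('pics/sc3.png',cv2.resize(d['image'][110:260,120:300],(720,600),interpolation=cv2.INTER_CUBIC))
s=manip.sense(); P=s['ee_pos']; M=R.from_quat(s['ee_rot']).as_matrix(); print(P,P+.025*M[:,0],s['contact_force'],s['t'])
h=np.array([.7126-.003,-.0746,.11])
for ph in np.arange(.45,1.46,.1):
    r=.18; tip=h[[0,2]]+r*np.array([-np.cos(ph),np.sin(ph)])+.0185*np.array([-np.sin(ph),-np.cos(ph)])
    dw=np.array([tip[0]-.0075,-.112,tip[1]+.0025])-P
    print(ph.round(2),tip.round(3),(M.T@dw/.2).round(3))
```

```text
[ 0.53369401 -0.11229008  0.17335172] [ 0.54133538 -0.08861918  0.17084211] [ 0.61546192 -5.60449763 -2.26646539] 5.05
0.45 [0.539 0.172] [-0.002 -0.004  0.009]
0.55 [0.546 0.188] [ 0.001 -0.088 -0.025]
0.65 [0.555 0.204] [ 0.006 -0.168 -0.067]
0.75 [0.565 0.219] [ 0.014 -0.243 -0.116]
0.85 [0.577 0.233] [ 0.025 -0.314 -0.172]
0.95 [0.59  0.246] [ 0.038 -0.378 -0.234]
1.05 [0.604 0.257] [ 0.054 -0.436 -0.302]
1.15 [0.619 0.267] [ 0.072 -0.486 -0.375]
1.25 [0.635 0.275] [ 0.093 -0.529 -0.452]
1.35 [0.652 0.282] [ 0.115 -0.564 -0.532]
1.45 [0.67  0.286] [ 0.14  -0.59  -0.615]
```

View pics/sc3.png

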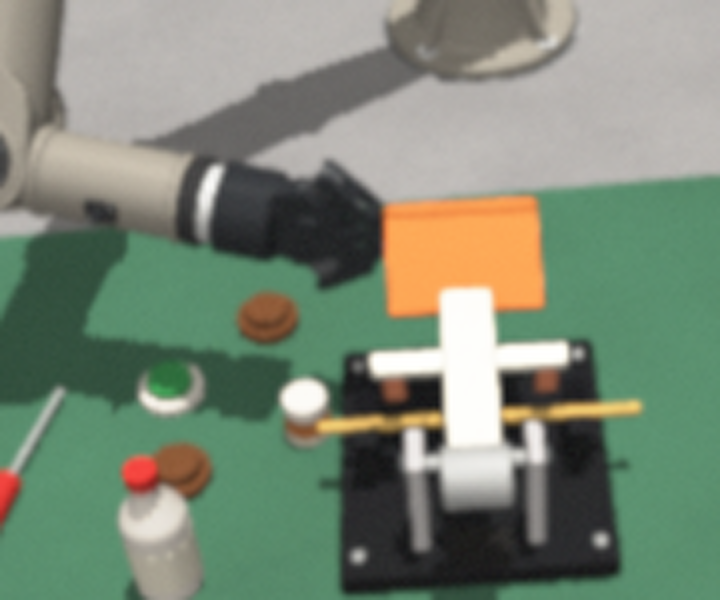

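>>> {"op": "play_rows", "data": {"motion": [{"tx":-0.05,"ty":0.0,"tz":0.0,"wx":0,"wy":0,"wz":0},{"tx":-0.05,"ty":-0.05,"tz":-0.015,"wx":0,"wy":0,"wz":0},{"tx":-0.05,"ty":-0.1,"tz":-0.03,"wx":0,"wy":0,"wz":0},{"tx":-0.045,"ty":-0.16,"tz":-0.06,"wx":0,"wy":0,"wz":0},{"tx":-0.04,"ty":-0.21,"tz":-0.095,"wx":0,"wy":0,"wz":0},{"tx":-0.035,"ty":-0.26,"tz":-0.13,"wx":0,"wy":0,"wz":0},{"tx":-0.025,"ty":-0.31,"tz":-0.17,"wx":0,"wy":0,"wz":0},{"tx":-0.015,"ty":-0.35,"tz":-0.21,"wx":0,"wy":0,"wz":0},{"tx":-0.01,"ty":-0.38,"tz":-0.235,"wx":0,"wy":0,"wz":0},{"tx":-0.01,"ty":-0.38,"tz":-0.235,"wx":0,"wy":0,"wz":0}]}}

```text
t: 6.05
ee_pos: [0.5795, -0.1187, 0.2507]
ee_rot: [0.593, 0.392, -0.443, -0.547]
contact_force: [-0.3, -0.3, 0.3]
width: -0.0001
```

Run:
```python
from h import *; from scipy.spatial.transform import Rotation as R
d=grab('scene'); cv2.imwrite('pics/sc4.png',cv2.resize(d['image'][110:260,120:300],(720,600),interpolation=cv2.INTER_CUBIC))
s=manip.sense(); P=s['ee_pos']; M=R.from_quat(s['ee_rot']).as_matrix(); print(P,P+.025*M[:,0],s['contact_force'],s['t'],s['q'].round(2))
h=np.array([.7126-.003,-.0746,.11])
for ph in np.arange(.95,1.56,.1):
    r=.18; tip=h[[0,2]]+r*np.array([-np.cos(ph),np.sin(ph)])+.0185*np.array([-np.sin(ph),-np.cos(ph)])
    dw=np.array([tip[0]-.0075,P[1],tip[1]+.0025])-P
    print(ph.round(2),tip.round(3),(M.T@dw/.2).round(3))
```

```text
[ 0.57881585 -0.11886787  0.24975518] [ 0.58634131 -0.09515084  0.24733241] [-2.317104    0.18306352 -1.62497744] 6.1 [ 1.01  0.88 -0.46  1.5  -0.98  1.57 -0.86]
0.95 [0.59  0.246] [ 0.006  0.008 -0.017]
1.05 [0.604 0.257] [ 0.022 -0.05  -0.085]
1.15 [0.619 0.267] [ 0.04  -0.101 -0.157]
1.25 [0.635 0.275] [ 0.06  -0.143 -0.234]
1.35 [0.652 0.282] [ 0.082 -0.178 -0.315]
1.45 [0.67  0.286] [ 0.106 -0.204 -0.398]
1.55 [0.687 0.29 ] [ 0.132 -0.222 -0.483]
```

View pics/sc4.png

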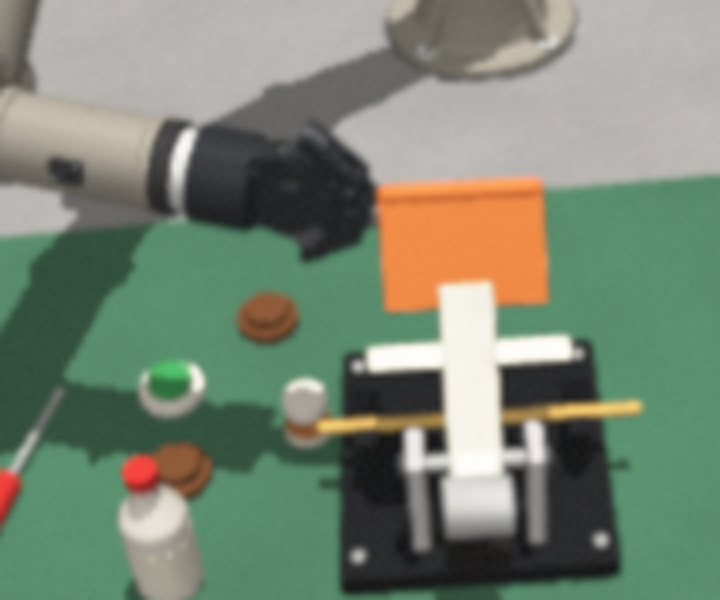

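>>> {"op": "play_rows", "data": {"motion": [{"tx":0.01,"ty":-0.02,"tz":-0.05,"wx":0,"wy":0,"wz":0},{"tx":0.022,"ty":-0.05,"tz":-0.085,"wx":0,"wy":0,"wz":0},{"tx":0.03,"ty":-0.075,"tz":-0.12,"wx":0,"wy":0,"wz":0},{"tx":0.04,"ty":-0.1,"tz":-0.157,"wx":0,"wy":0,"wz":0},{"tx":0.05,"ty":-0.12,"tz":-0.195,"wx":0,"wy":0,"wz":0},{"tx":0.06,"ty":-0.143,"tz":-0.234,"wx":0,"wy":0,"wz":0},{"tx":0.07,"ty":-0.16,"tz":-0.275,"wx":0,"wy":0,"wz":0},{"tx":0.08,"ty":-0.178,"tz":-0.315,"wx":0,"wy":0,"wz":0},{"tx":0.09,"ty":-0.19,"tz":-0.34,"wx":0,"wy":0,"wz":0},{"tx":0.09,"ty":-0.19,"tz":-0.34,"wx":0,"wy":0,"wz":0}]}}

```text
t: 7.1
ee_pos: [0.6503, -0.1189, 0.2859]
ee_rot: [0.592, 0.391, -0.443, -0.548]
contact_force: [0.3, -0.3, 0.2]
width: -0.0001
```

Run:
```python
from h import *; from scipy.spatial.transform import Rotation as R
d=grab('scene'); cv2.imwrite('pics/sc5.png',cv2.resize(d['image'][110:260,120:300],(720,600),interpolation=cv2.INTER_CUBIC))
s=manip.sense(); P=s['ee_pos']; M=R.from_quat(s['ee_rot']).as_matrix(); print(P,P+.025*M[:,0],s['contact_force'],s['t'],s['q'].round(2)); print((M.T/.2).round(2))
```

```text
[ 0.64983612 -0.11908494  0.28546252] [ 0.6573735  -0.09537376  0.28301961] [-1.0225447   0.46482491 -0.60276838] 7.15 [ 0.92  0.92 -0.48  1.3  -1.01  1.58 -1.01]
[[ 1.51  4.74 -0.49]
 [-0.12 -0.48 -4.98]
 [-4.77  1.51 -0.03]]
```

View pics/sc5.png

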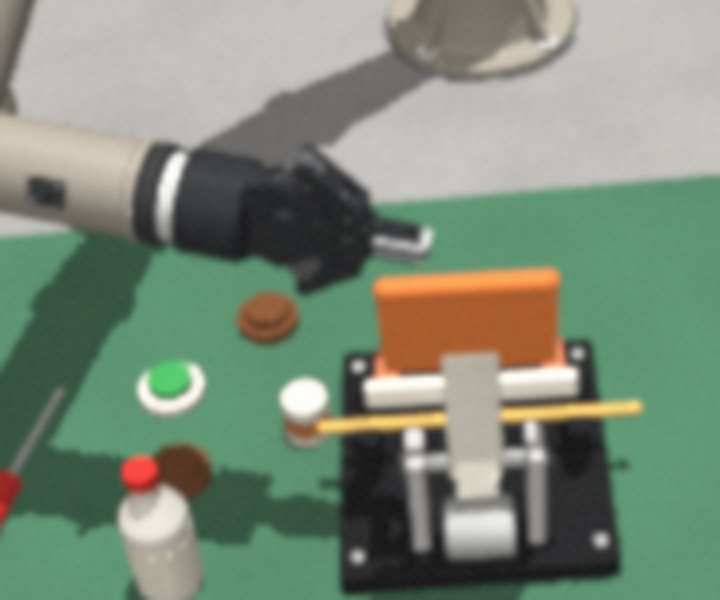

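>>> {"op": "play_rows", "data": {"motion": [{"tx":-0.06,"ty":-0.01,"tz":0.1,"wx":0,"wy":0,"wz":0},{"tx":-0.15,"ty":-0.02,"tz":0.25,"wx":0,"wy":0,"wz":0},{"tx":-0.25,"ty":-0.04,"tz":0.4,"wx":0,"wy":0,"wz":0},{"tx":-0.35,"ty":-0.05,"tz":0.5,"wx":0,"wy":0,"wz":0},{"tx":-0.42,"ty":-0.06,"tz":0.6,"wx":0,"wy":0,"wz":0},{"tx":-0.47,"ty":-0.06,"tz":0.64,"wx":0,"wy":0,"wz":0},{"tx":-0.47,"ty":-0.06,"tz":0.64,"wx":0,"wy":0,"wz":0},{"tx":-0.47,"ty":-0.06,"tz":0.64,"wx":0,"wy":0,"wz":0}]}}

```text
t: 7.95
ee_pos: [0.5002, -0.1684, 0.3058]
ee_rot: [0.592, 0.39, -0.443, -0.548]
contact_force: [0.1, -0.3, -0.4]
width: 0.0
```

```bash
cat > t5.py <<'E'
from mv import *; from h import *
d=grab('scene'); cv2.imwrite('pics/sc6.png',cv2.resize(d['image'][110:260,120:300],(720,600),interpolation=cv2.INTER_CUBIC))
d=grab('top'); cv2.imwrite('pics/tp6.png',cv2.resize(d['image'][130:280,220:400],(720,600),interpolation=cv2.INTER_CUBIC))
s=manip.sense(); c=(s['ee_pos'],s['ee_rot']); print(c[0],s['q'].round(2),s['t'],s['contact_force'].round(1))
for a in np.arange(-180,180,30):
    y=(np.cos(np.radians(a)),np.sin(np.radians(a)),0); M=tool((0,0,-1),y)
    r=cmd((.513,-.322,.2),M,c); q,e,m=ik(X((.513,-.322,.2)),M,s['q'])
    print(a,r,'ang',(np.linalg.norm(r[3:])*1.5).round(2),q.round(2),np.minimum(q-lo,hi-q).min().round(2),round(e,3),round(m,3))
E
python3 t5.py
```

```text
[ 0.50038188 -0.16747259  0.30596691] [ 1.15  0.77 -0.45  1.54 -0.94  1.73 -0.89] 8.05 [-0.5  0.9  0.3]
-180 [-0.663  0.599 -0.289  0.68   0.612  0.841] ang 1.86 [ 0.46  0.47  0.1   1.43 -0.05  1.25 -2.58] 0.47 0.0 0.0
-150 [-0.663  0.599 -0.289  0.403  0.36   0.935] ang 1.62 [ 0.54  0.47 -0.01  1.43  0.01  1.25 -2.09] 0.77 0.0 0.0
-120 [-0.663  0.599 -0.289  0.121  0.103  0.979] ang 1.49 [ 0.61  0.47 -0.12  1.42  0.06  1.25 -1.61] 0.77 0.0 0.0
-90 [-0.663  0.599 -0.289 -0.162 -0.154  0.974] ang 1.5 [ 0.68  0.48 -0.22  1.42  0.1   1.25 -1.12] 0.78 0.0 0.0
-60 [-0.663  0.599 -0.289 -0.444 -0.409  0.92 ] ang 1.65 [ 0.75  0.49 -0.32  1.42  0.16  1.26 -0.63] 0.77 0.0 0.0
-30 [-0.663  0.599 -0.289 -0.72  -0.659  0.815] ang 1.91 [ 0.82  0.51 -0.42  1.41  0.21  1.27 -0.14] 0.76 0.0 0.0
0 [-0.663  0.599 -0.289 -0.987 -0.9    0.655] ang 2.23 [ 0.88  0.53 -0.53  1.41  0.27  1.28  0.34] 0.74 0.0 0.0
30 [-0.663  0.599 -0.289 -1.238 -1.127  0.433] ang 2.59 [ 0.95  0.55 -0.64  1.4   0.33  1.29  0.82] 0.63 0.0 0.0
60 [-0.663  0.599 -0.289 -1.465 -1.331  0.14 ] ang 2.98 [ 1.02  0.59 -0.75  1.4   0.4   1.31  1.29] 0.52 0.0 0.0
90 [-0.663  0.599 -0.289  1.434  1.3    0.205] ang 2.92 [-0.13  0.72  1.3   1.63 -0.99  1.4  -3.05] 0.0 0.015 0.617
120 [-0.663  0.599 -0.289  1.203  1.089  0.484] ang 2.54 [-0.2   0.78  1.3   1.47 -0.77  1.46 -3.05] 0.0 0.001 0.057
150 [-0.663  0.599 -0.289  0.949  0.857  0.693] ang 2.18 [ 0.37  0.47  0.24  1.43 -0.11  1.25 -3.05] 0.0 0.0 0.0
```

View pics/sc6.png

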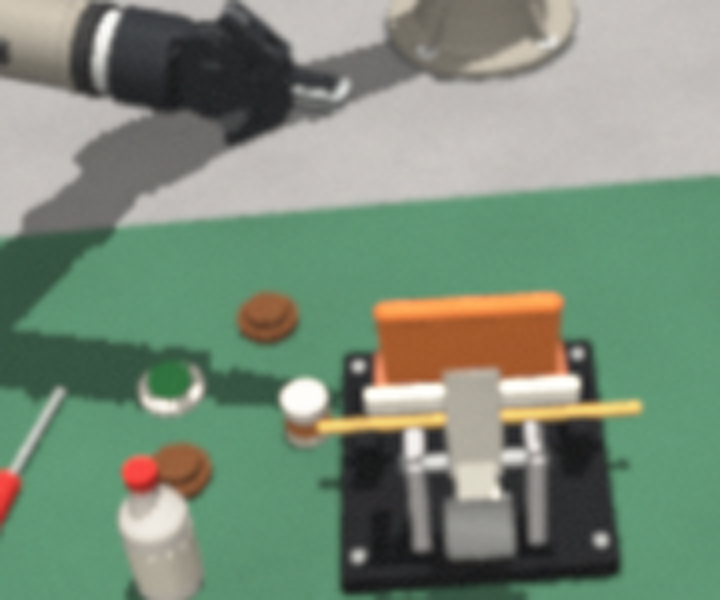

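View pics/tp6.png

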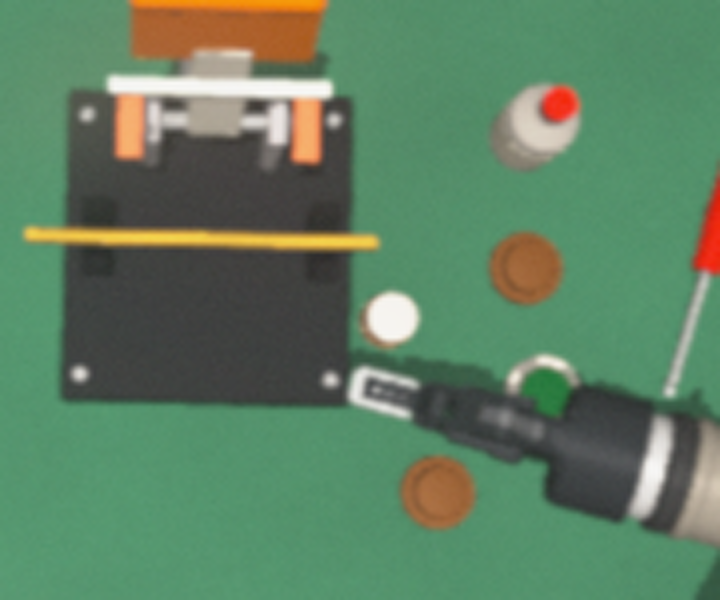

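>>> {"op": "play_rows", "data": {"motion": [{"tx":-0.1,"ty":0.03,"tz":-0.03,"wx":0.012,"wy":0.01,"wz":0.09},{"tx":-0.2,"ty":0.08,"tz":-0.06,"wx":0.024,"wy":0.02,"wz":0.18},{"tx":-0.3,"ty":0.15,"tz":-0.1,"wx":0.036,"wy":0.03,"wz":0.27},{"tx":-0.4,"ty":0.2,"tz":-0.15,"wx":0.048,"wy":0.04,"wz":0.36},{"tx":-0.5,"ty":0.28,"tz":-0.2,"wx":0.06,"wy":0.05,"wz":0.45},{"tx":-0.58,"ty":0.35,"tz":-0.25,"wx":0.07,"wy":0.06,"wz":0.54},{"tx":-0.66,"ty":0.42,"tz":-0.29,"wx":0.08,"wy":0.07,"wz":0.63},{"tx":-0.66,"ty":0.48,"tz":-0.29,"wx":0.09,"wy":0.08,"wz":0.72},{"tx":-0.66,"ty":0.54,"tz":-0.29,"wx":0.1,"wy":0.09,"wz":0.81},{"tx":-0.66,"ty":0.6,"tz":-0.29,"wx":0.11,"wy":0.095,"wz":0.9},{"tx":-0.66,"ty":0.6,"tz":-0.29,"wx":0.121,"wy":0.103,"wz":0.979},{"tx":-0.66,"ty":0.6,"tz":-0.29,"wx":0.121,"wy":0.103,"wz":0.979}]}}

```text
t: 9.25
ee_pos: [0.5169, -0.314, 0.1996]
ee_rot: [0.684, -0.177, -0.684, -0.18]
contact_force: [1.0, 1.3, 0.3]
width: -0.0001
```

```bash
cat > t6.py <<'E'
from mv import *; from h import *
d=grab('top'); cv2.imwrite('pics/tp7.png',cv2.resize(d['image'][90:260,200:404],(720,600),interpolation=cv2.INTER_CUBIC))
e=grab('scene'); cv2.imwrite('pics/sc7.png',cv2.resize(e['image'][110:260,120:300],(720,600),interpolation=cv2.INTER_CUBIC))
im=e['image'];hsv=cv2.cvtColor(im,cv2.COLOR_BGR2HSV);m=cv2.inRange(hsv,(50,150,60),(70,255,255));k,l,st,ce=cv2.connectedComponentsWithStats(m)
for i in range(1,k):
    if 20<st[i,4]<3000: print(st[i],ce[i].round(2),px2w(e,*ce[i],z=.0286).round(4),px2w(e,*ce[i]).round(4))
s=manip.sense(); c=(s['ee_pos'],s['ee_rot']); print(c[0],s['q'].round(2),s['t'],s['contact_force'].round(1))
M=tool((0,0,-1),R.from_quat(c[1]).as_matrix()[:,1])
for z in(.075,.05): print(cmd((.513,-.322,z),M,c))
for z in(.0286,): print(w2px(d,(.513,-.322,z)),w2px(e,(.513,-.322,z)))
# plate angle: orange pixels in top/scene
for n,dd in(('top',d),('scene',e)):
    h2=cv2.cvtColor(dd['image'],cv2.COLOR_BGR2HSV); mm=cv2.inRange(h2,(5,170,90),(18,255,255)); vv,uu=np.nonzero(mm)
    W=X([px2w(dd,u,v) for u,v in zip(uu,vv)]); W=W[(W[:,0]>.6)&(W[:,0]<.85)&(abs(W[:,1]+.07)<.07)&(W[:,2]>.12)]
    print(n,len(W),W.min(0).round(3),W.max(0).round(3)); 
    if len(W)>20:
        A=np.c_[W[:,2],np.ones(len(W))]; print('x slope per z',np.linalg.lstsq(A,W[:,0],rcond=None)[0])
E
python3 t6.py
```

```text
[ 0.51325796 -0.32089486  0.19952425] [ 0.58  0.46 -0.06  1.44  0.03  1.25 -1.58] 9.35 [-0.1 -0.3  0.2]
[ 0.623  0.006 -0.002  0.     0.001  0.001]
[ 0.748  0.006 -0.002  0.     0.001  0.001]
[356.15291095 227.66448875] [162.07390934 202.29128002]
top 711 [ 0.727 -0.133  0.232] [ 0.755 -0.017  0.324]
x slope per z [0.20705438 0.6801007 ]
scene 687 [ 0.735 -0.134  0.236] [ 0.761 -0.019  0.318]
x slope per z [0.19455078 0.69238436]
```

View pics/tp7.png

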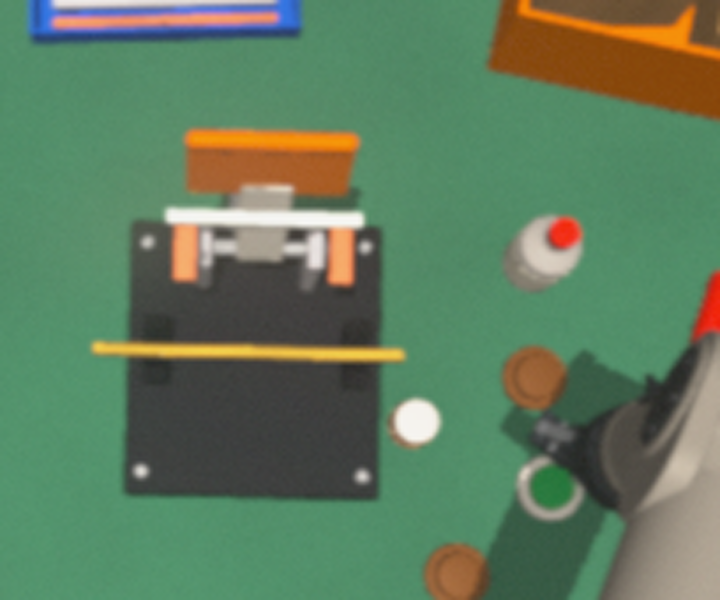

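View pics/sc7.png

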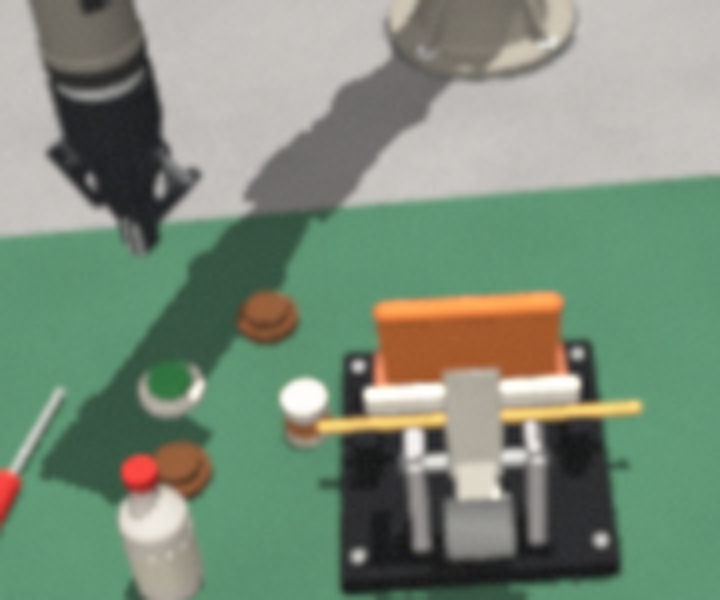

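>>> {"op": "play_rows", "data": {"motion": [{"tx":0.2,"ty":0.006,"tz":-0.002,"wx":0,"wy":0.001,"wz":0.001},{"tx":0.4,"ty":0.006,"tz":-0.002,"wx":0,"wy":0.001,"wz":0.001},{"tx":0.55,"ty":0.006,"tz":-0.002,"wx":0,"wy":0.001,"wz":0.001},{"tx":0.65,"ty":0.006,"tz":-0.002,"wx":0,"wy":0.001,"wz":0.001},{"tx":0.7,"ty":0.006,"tz":-0.002,"wx":0,"wy":0.001,"wz":0.001},{"tx":0.7,"ty":0.006,"tz":-0.002,"wx":0,"wy":0.001,"wz":0.001}]}}

```text
t: 9.95
ee_pos: [0.5096, -0.3256, 0.0579]
ee_rot: [-0.681, 0.185, 0.684, 0.184]
contact_force: [0.1, -0.3, -0.2]
width: -0.0002
```

```bash
sed -i 's/tp7/tp8/;s/sc7/sc8/' t6.py; python3 t6.py
```

```text
[ 0.51187106 -0.32570661  0.06050434] [ 0.58  0.59 -0.06  1.59  0.04  0.95 -1.59] 10.05 [ 0.5  0.4 -0.3]
[-0.073 -0.019  0.004  0.    -0.002 -0.002]
[ 0.052 -0.019  0.005  0.    -0.002 -0.002]
[356.15291095 227.66448875] [162.07390934 202.29128002]
top 712 [ 0.727 -0.133  0.23 ] [ 0.755 -0.017  0.322]
x slope per z [0.20533267 0.68051645]
scene 686 [ 0.736 -0.134  0.236] [ 0.758 -0.019  0.318]
x slope per z [0.19447292 0.69238879]
```

View pics/sc8.png

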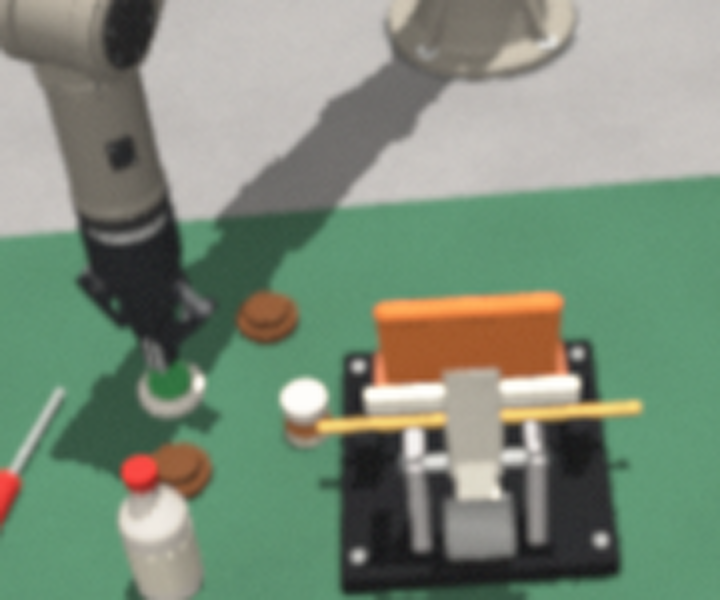

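>>> {"op": "play_rows", "data": {"motion": [{"tx":0.0,"ty":-0.034,"tz":0.005,"wx":0,"wy":0,"wz":0},{"tx":0.025,"ty":-0.034,"tz":0.005,"wx":0,"wy":0,"wz":0},{"tx":0.045,"ty":-0.034,"tz":0.005,"wx":0,"wy":0,"wz":0},{"tx":0.06,"ty":-0.034,"tz":0.005,"wx":0,"wy":0,"wz":0},{"tx":0.07,"ty":-0.034,"tz":0.005,"wx":0,"wy":0,"wz":0},{"tx":0.07,"ty":-0.034,"tz":0.005,"wx":0,"wy":0,"wz":0},{"tx":0.07,"ty":-0.034,"tz":0.005,"wx":0,"wy":0,"wz":0}]}}

```text
t: 10.75
ee_pos: [0.5142, -0.3176, 0.0457]
ee_rot: [-0.683, 0.184, 0.683, 0.183]
contact_force: [-1.0, 1.1, 1.3]
width: 0.0002
```

```bash
python3 -c "
from h import *
s=manip.sense(); print(s['ee_pos'],s['contact_force'],s['t'])
e=grab('scene'); cv2.imwrite('pics/sc9.png',cv2.resize(e['image'][180:225,135:189],(720,600),interpolation=cv2.INTER_CUBIC))
s=manip.sense(); print(s['ee_pos'],s['contact_force'],s['t'])
"
```

```text
[ 0.51415333 -0.31760843  0.04571418] [-0.9668914   1.08445366  1.27170581] 10.75
[ 0.51414661 -0.31758133  0.04572288] [-0.68477206  0.49313247  2.00008685] 10.8
```

View pics/sc9.png

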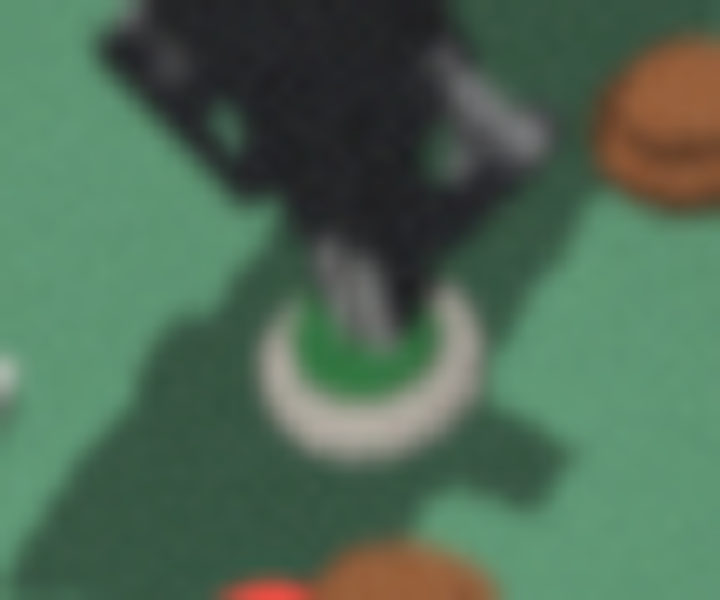

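>>> {"op": "play_rows", "data": {"motion": [{"tx":0.007,"ty":0,"tz":0,"wx":0,"wy":0,"wz":0},{"tx":0.015,"ty":0,"tz":0,"wx":0,"wy":0,"wz":0},{"tx":0.015,"ty":0,"tz":0,"wx":0,"wy":0,"wz":0},{"tx":0.015,"ty":0,"tz":0,"wx":0,"wy":0,"wz":0}]}}

```text
t: 11.2
ee_pos: [0.5142, -0.3177, 0.0427]
ee_rot: [-0.683, 0.185, 0.683, 0.183]
contact_force: [-1.2, 1.4, 3.3]
width: -0.0001
```

>>> {"op": "play_rows", "data": {"motion": [{"tx":0.007,"ty":0,"tz":0,"wx":0,"wy":0,"wz":0},{"tx":0.012,"ty":0,"tz":0,"wx":0,"wy":0,"wz":0},{"tx":0.012,"ty":0,"tz":0,"wx":0,"wy":0,"wz":0},{"tx":0.012,"ty":0,"tz":0,"wx":0,"wy":0,"wz":0}]}}

```text
t: 11.6
ee_pos: [0.5143, -0.3177, 0.0411]
ee_rot: [0.683, -0.185, -0.683, -0.183]
contact_force: [-1.8, 2.7, 7.6]
width: 0.0004
```

>>> {"op": "play_rows", "data": {"motion": [{"tx":0.01,"ty":0,"tz":0,"wx":0,"wy":0,"wz":0},{"tx":0.01,"ty":0,"tz":0,"wx":0,"wy":0,"wz":0},{"tx":0.01,"ty":0,"tz":0,"wx":0,"wy":0,"wz":0}]}}

```text
t: 11.9
ee_pos: [0.5143, -0.3177, 0.0409]
ee_rot: [0.683, -0.185, -0.683, -0.183]
contact_force: [-4.9, 3.0, 16.6]
width: 0.0
```

```bash
python3 -c "
from h import *
e=grab('scene'); cv2.imwrite('pics/sc10.png',cv2.resize(e['image'][180:225,135:189],(720,600),interpolation=cv2.INTER_CUBIC))
s=manip.sense(); print(s['ee_pos'],s['contact_force'],s['t'])
"
```

```text
[ 0.51430609 -0.31767443  0.04092058] [-5.17408666  4.06203137 17.034532  ] 11.95
```

View pics/sc10.png

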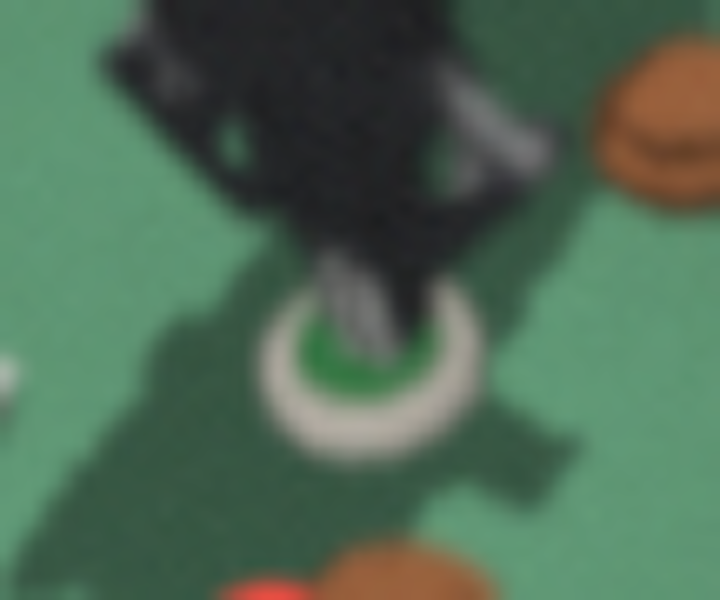

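The button is on its stop: 17 N with no further travel. I'll release it straight up.

>>> {"op": "play_rows", "data": {"motion": [{"tx":-0.05,"ty":0,"tz":0,"wx":0,"wy":0,"wz":0},{"tx":-0.15,"ty":0,"tz":0,"wx":0,"wy":0,"wz":0},{"tx":-0.35,"ty":0,"tz":0,"wx":0,"wy":0,"wz":0},{"tx":-0.55,"ty":0,"tz":0,"wx":0,"wy":0,"wz":0},{"tx":-0.75,"ty":0,"tz":0,"wx":0,"wy":0,"wz":0},{"tx":-0.8,"ty":0,"tz":0,"wx":0,"wy":0,"wz":0},{"tx":-0.8,"ty":0,"tz":0,"wx":0,"wy":0,"wz":0},{"tx":-0.8,"ty":0,"tz":0,"wx":0,"wy":0,"wz":0}]}}

```text
t: 12.75
ee_pos: [0.5135, -0.3172, 0.1966]
ee_rot: [-0.682, 0.185, 0.684, 0.183]
contact_force: [0.1, -0.2, -0.4]
width: -0.0
```

```bash
sed -i 's/tp8/tp11/;s/sc8/sc11/' t6.py; python3 t6.py | tail -5; python3 -c "
from h import *
s=manip.sense(); print(s['ee_pos'],s['contact_force'],s['t'],abs(s['dq']).max())
cv2.imwrite('pics/full11.png',cv2.resize(load('top')['image'],(800,600)))
d=load('scene');print([px2w(d,u,v).round(3) for u,v in((162,205),(163,204),(161,206))])"
```

```text
[356.15291095 227.66448875] [162.07390934 202.29128002]
top 715 [ 0.726 -0.134  0.232] [ 0.755 -0.017  0.323]
x slope per z [0.20526142 0.68061418]
scene 692 [ 0.736 -0.134  0.237] [ 0.758 -0.019  0.319]
x slope per z [0.19830915 0.69126593]
[ 0.51302034 -0.31679493  0.19559292] [-0.40901322 -0.93249492 -0.23342267] 12.85 0.0032951293712629908
[array([ 0.518, -0.323,  0.02 ]), array([ 0.513, -0.32 ,  0.019]), array([ 0.525, -0.326,  0.024])]
```

View pics/sc11.png

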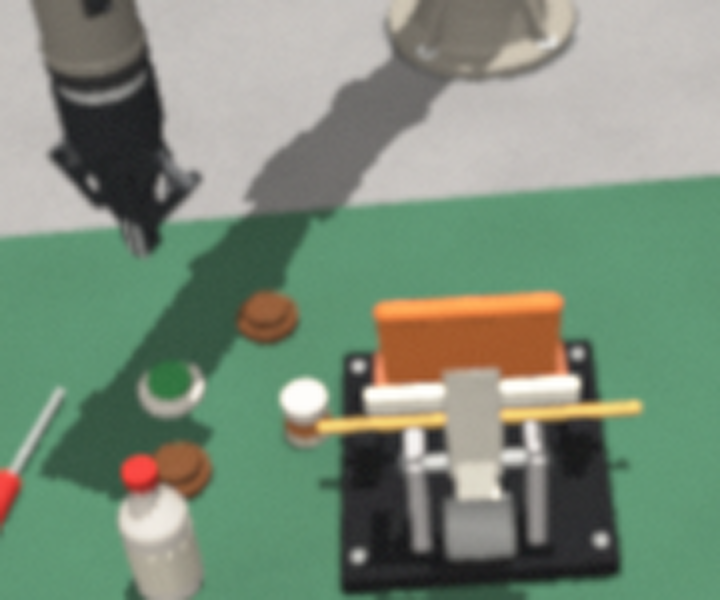

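View pics/full11.png

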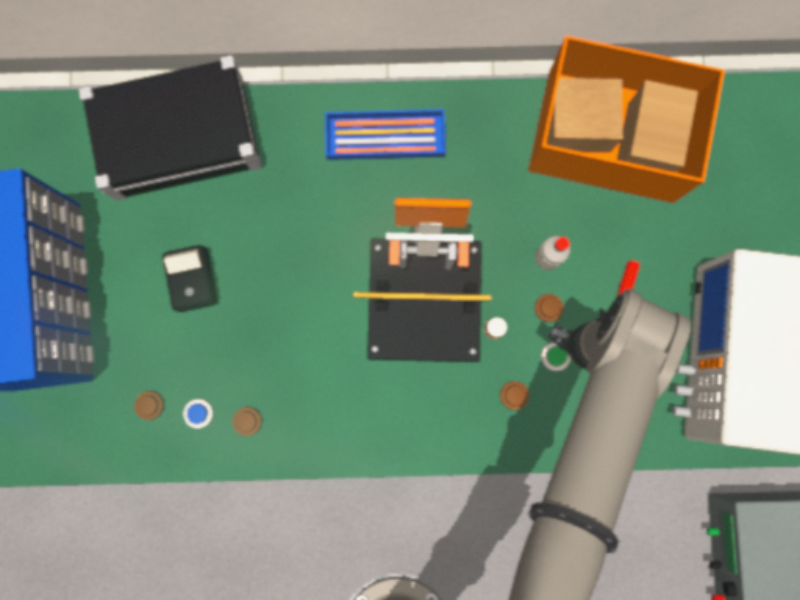

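The arm is raised at its stop, and the green button looks sprung back up, the same as before the press. The rod, jar, bottle, printer and driver sit where they were, and the gripper is clear of everything.

```bash
python3 -c "
from rig import manip
print(manip.close_job())"
```

```text
the job is handed in; nothing more can be done
None
```

I raised the contact arm to its stop, then pressed the green button right down and let it go. I handed the job in at about 12.9 s of the 48 s; no verdict is reported.

- **Contact arm:** I put the closed fingertips under the right side of the orange plate and lifted it past its balance point. It went over by itself. The plate's slope in both camera views gives about 1.52 rad, unchanged from before the press to after it. During the lift, a finger link briefly pushed the plate's edge sideways with about 6 N. I backed off 10 mm and it cleared.
- **Green button:** I pressed it until the fingertips stopped at a TCP height of 0.041 m and the force rose to 17 N, against the 4 N it needs. It bottomed about 1 mm lower than my first height estimate implied. In the last picture it is back up, looking as it did before the press.
- **Everything else:** In the last pictures the rod, jar, printer and bottle are where they were at the start. The robot hides part of the screwdriver, but its visible end has not moved. I never went near the blue button. The gripper ended about 14 cm above the button, touching nothing.

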